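# Wind the recorder cradle to its mark

## Robot

A 6-joint arm with a two-finger parallel gripper is mounted at the origin on the work surface. World frame = base frame: x ahead of the robot, y to its left, z up, the work surface at z = 0. Lengths are in m, angles in rad, forces in N, time in s.
With the tool pointing down it reaches from about 0.35 to 0.85 m from the base axis. Payload 8.1 kg.
Tool frame: the origin (TCP) lies at the very end of the fingers, on their centre line; the grasp point (between the pads) lies 19 mm behind it (robot.pinch_z is the z of the grasp point in the tool frame, in m); z points along the fingers, y is the direction in which the jaws open and shut (so a half turn about z gives the same grasp; the last joint's range is limited). The gripper opens to 93 mm and grips with 3 to 60 N. Pads are 15 mm wide; open, the fingers measure 128 mm over their backs; the gripper's body (75 mm by 188 mm) begins 65 mm behind the grasp point.
Start: joints at [-1.288, 0.13, 1.488, -0, 1.523, -0.085], TCP at [0.216, -0.56, 0.219] pointing down, gripper open.
Joint ranges: [-2.96, 2.96], [-0.89, 2.26], [0.02, 2.5], [-1.34, 4.48], [0, 2.73], [-2.66, 2.66]. Speed limits (rad/s): [2.39, 2.39, 2.79, 3.14, 3.14, 3.14].

## Interface

Orientations are given as a rotation vector (axis times angle).
In Python, from plant import robot gives the robot as it stands.
- The arm moves only by the tool drive_tool, never from a script. Its argument "steps" is a list of rows, each an object of numbers: "jaw": the opening, from 0 (shut) to 1 (fully open); "tx", "ty", "tz": the shift along the tool's x, y, z scaled (see below); "turn": the turn about the tool's z scaled (see below). A call has 1 to 12 rows; each row is the pose to reach, as a shift and turn from the pose commanded when the call began, along the tool's axes at that moment, turning the shorter way round; what a row does not reach only later rows make up. The controller multiplies each number of a shift by 0.3 m and each number of a turn by 180 degrees. A row lasts 1/10 s, in which the tool goes at most 50 mm and 8.59 degrees, less where a joint would pass 70% of its speed; a pose out of reach is approached as far as the arm can. A call with a number of a shift or a turn outside -1 to 1 is refused whole. A call with a gripper value outside its range is refused whole. The fingers move at their own pace and stop on an object; "force" is the grip in N (left out, the last holds). Time passes only in rows, so rows that repeat a pose let the fingers close. It gives the time, the measured TCP pose, the force and the opening at its end, in the units of the state.
- robot.read_state(): the state, without advancing time (a new reading comes with each control period).
- robot.read_camera(name): name is "scene" or "top" or "wrist"; returns (picture, depth): 384x512x3 uint8, blue, green, red; 384x512 float32, m along the optical axis (not along the pixel's ray), 0 where there is no reading.
- robot.get_calibration(name): a dict with "fx", "fy", "cx", "cy" (pixels), "k1" (the pictures are not rectified: a ray, as slopes to the right and down, at radius r is drawn at 1 + k1 r^2 times it, then the intrinsics apply), "eye" and "attitude" of the camera in the world. Camera axes: x right, y down, z forward; pixel columns grow to the right and rows downward; lengths in m; the calibration is good to about 2 mm. A picture is of the moment at which its call begins: read the wrist's pose just before it. get_calibration takes no time and is no camera call; for the wrist camera it gives the pose at the moment of the call.
- robot.close_job(): hands the job in, once; it reports no verdict.
The state is a dict: "t": time; "q": joint angles; "dq": joint speeds; "joint_torque": joint torques, N m; "tool_pos": TCP position; "orientation": TCP orientation; "force": force on the tool from outside, world axes, zero at the start; "wrist_torque": the same for the moment, N m; "opening": finger opening in m.
Only numpy, scipy, OpenCV 4.12 (cv2) and the standard library are available. Lean on these libraries where they do the work, as an engineer would, in place of code of your own. Each camera call takes 0.05 s, during which the arm holds its last target.

## Task

Take the crank out of the blue tray, fit it fully down onto the square shaft of the test slide and wind it clockwise until the white pointer of the cradle stands opposite the yellow pointer. Then lift the crank off and set it down, not dropped, flat in the blue tray again. Move the cradle only with the crank, and leave the other things on the table where they are.

Things in the scene. Friction and masses are not known exactly. Their poses are not given: they have to be found in the camera images.
- crank: Loose steel crank handle, about 0.3 kg. Origin: centre of the underside of its square hub; z up; x along its flat arm towards the knob. The arm is a bar 22 mm wide and 14 mm thick, flush with the underside, from the hub to x = 82 mm. It lies flat and upright in the blue tray at first, its hub about 30 mm from the tray's centre.
- hub_top (a point): Centre of the top of the crank's hub, 46 mm above its underside. The hub is a plain square steel column 28 x 28 mm, sides along the crank's x and y, good to grip across y. A square socket opens in its underside: 16.5 mm wide, sides along x and y, 28 mm deep, its mouth bevelled 1.5 mm.
- crank_knob (a point): Middle of the crank's black grip knob, which stands up on the arm 70 mm from the hub's axis, 42 mm above the crank's underside: a cylinder 24 mm across and 46 mm tall (19 to 65 mm above the underside). It spins freely on its upright pin, so it can be held tight without turning the hand while the crank goes round.
- slide: Fixed test slide. Origin on the table under the axis of its upright drive shaft; x points along the rails, away from the drive. A blue drive column 90 x 90 mm stands round the origin, 130 mm high; on it a dark flat steel flange 84 mm across, top at 140 mm; the square shaft stands up from that. Black base plate 445 x 150 mm, 12 mm thick, from 45 mm behind the origin to 400 mm ahead.
- shaft_foot (a point): Foot of the square shaft, on its axis at the top of the flange (140 mm above the table), on which a fully seated crank rests flat. It turns with the shaft; z up, x and y square to the shaft's flats. Turned clockwise seen from above it drives the cradle away from the drive column, 35 mm per turn; about 1.4 to 2.2 turns are needed.
- shaft_top (a point): Top of the square shaft, on its axis, 26 mm above its foot. The shaft is 14 x 14 mm, its top 14 mm tapering to 8 mm square. The crank fits in any of four quarter-turn positions, with about 0.2 rad of play either way. The drive is stiff (0.12 N m, some 2 to 4 N at the knob with the rubbing of the crank) and stays where it is left.
- cradle_tip (a point): Tip of the flat white pointer that sticks out of the cradle's side (the slide's +y side) towards the yellow one; moves with the cradle along the slide's x. The cradle carries a strapped-down red cylindrical recorder, 70 mm across and 200 mm long, lying along the rails, its top 121 mm above the table.
- index_tip (a point): Tip of the yellow pointer on the fixed yellow index block beside the rails, 2 mm from the white tip's path; axes as the slide's, so the pointers agree when both tips have the same place along x.
- blue_tray: Fixed blue open tray, 200 mm (x) by 170 mm (y) outside, 26 mm high, walls and floor 5 mm thick. Origin: centre of its underside. Its grey twin on the other side of the slide is not part of the job; the two change sides.
- grey_tray: Fixed grey tray, same size as the blue one, with a wrench in it: leave alone.
- wrench: Loose wrench in the grey tray; leave alone.
- sensor: Loose steel cylinder 68 mm across, 97 mm tall, black cap; leave alone.
- screwdriver: Loose screwdriver lying on the table; leave alone.
- tape: Loose yellow roll of tape lying flat, 90 mm across, 24 mm high; leave alone.
- battery: Loose black battery block 75 x 35 x 45 mm; leave alone.

How it is judged:
On the way, in this order (a step that is already met when the one before it is completed fails the run):
1. the crank sits fully down on the square shaft, before the cradle has come near its mark (distance between crank and shaft_foot below 0.005 m and angle between crank's own z axis and vertical below 0.12 rad and x of cradle_tip in the frame of index_tip below -0.03 m), for 0.2 s.
2. with the crank on the shaft, the white pointer comes within 4 mm of the yellow one along the slide (distance between crank and shaft_foot below 0.01 m and x of cradle_tip in the frame of index_tip between -0.004 and 0.004 m), for 0.2 s.
At the end, for the whole second after the job is handed in: The white pointer stands within 4 mm of the yellow one along the slide; the crank lies flat (within 4 mm of the floor and 0.08 rad of upright), at rest, on the floor of the blue tray (x of cradle_tip in the frame of index_tip between -0.004 and 0.004 m and x of crank in the frame of blue_tray between -0.085 and 0.085 m and y of crank in the frame of blue_tray between -0.07 and 0.07 m and z of crank in the frame of blue_tray below 0.009 m and angle between crank's own z axis and vertical below 0.08 rad and linear speed of crank below 0.02 m/s); the robot touches nothing.
It fails at once if the crank drops into the tray (faster than 0.5 m/s close above its floor) (linear speed of crank above 0.5 m/s and horizontal distance between crank and blue_tray below 0.12 m and z of crank in the frame of blue_tray below 0.03 m).
It fails at once if the robot pushes the cradle itself (over 5 N) (contact force between any of the fingers, the arm and cradle above 5 N).
It fails at once if a bystander is moved by more than 30 mm (distance of any of wrench, sensor, screwdriver, tape, battery from where it was at the start of the episode above 0.03 m).
It also fails if it takes over 72 s, if anything falls off the work surface, if the arm or the gripper's body presses on something with over 40 N, if the wrist force passes 120 N, or if a joint passes its speed limit or range.

## Working session

There is one attempt and no reset: what is moved stays moved. The work goes in short steps, Python scripts to look and compute and a tool call to move; the robot and the scene stay as the last step left them, time stands still between calls to the robot, and variables do not carry over. Pictures are saved under pics/ and viewed, and the job is handed in when it is done.

Besides the shell and the picture viewer there is one more tool, called after "Request:" in YAML: its name, and indented under it one key for each argument. drive_tool: Moves the arm, as the interface text tells. Its arguments: {"type":"object","properties":{"steps":{"type":"array"},"force":{"type":"number"}},"required":["steps"]}

```bash
ls; mkdir -p pics; python3 - <<'E'
from plant import robot
import cv2,numpy as np
s=robot.read_state();print(s)
for n in ["scene","top","wrist"]:
    c=robot.get_calibration(n);print(n,c)
    p,d=robot.read_camera(n);cv2.imwrite(f"pics/{n}0.png",p);np.save(f"{n}0.npy",d)
print(robot.pinch_z)
E
```

```text
pics
{'t': 0.0, 'q': array([-1.28839396e+00,  1.31150144e-01,  1.48927380e+00,  1.36822583e-05,
        1.52300754e+00, -8.53770124e-02]), 'dq': array([-1.85275939e-05,  1.14234013e-03,  2.40100160e-03,  6.77335989e-04,
        1.43882768e-04,  3.10968763e-05]), 'joint_torque': array([ 1.79296352e-03, -5.59841216e+01, -4.91755128e+01,  7.69870542e-02,
        3.55232391e-02, -1.48833078e-04]), 'tool_pos': array([ 0.21560528, -0.55931129,  0.21759705]), 'orientation': array([-3.08682483e+00, -5.74120215e-01,  2.62571447e-04]), 'force': array([-0.03234165,  0.15748324,  0.66532781]), 'wrist_torque': array([ 0.02902737,  0.02699986, -0.01066444]), 'opening': 0.09324630964223803}
scene {'fx': 433.1266834049092, 'fy': 433.1266834049092, 'cx': 250.13814742075596, 'cy': 182.52448248172584, 'k1': 0.0037165708467318563, 'eye': array([1.32550425, 0.12029255, 0.89066064]), 'attitude': array([-1.63955253, -1.91927772,  0.7888567 ])}
top {'fx': 348.0358795507696, 'fy': 348.0358795507696, 'cx': 259.4029098358409, 'cy': 192.48989298444695, 'k1': 0.009048620670145816, 'eye': array([0.45181531, 0.02445968, 1.09140575]), 'attitude': array([-2.14996492,  2.14737048, -0.14219518])}
wrist {'fx': 312.5645070718618, 'fy': 312.5645070718618, 'cx': 250.58132007555753, 'cy': 191.76851194714288, 'k1': -0.05620271872048493, 'eye': array([ 0.28029913, -0.53687813,  0.38431011]), 'attitude': array([ 2.41392619, -1.65702094, -0.21103267])}
-0.0188
```

View pics/scene0.png

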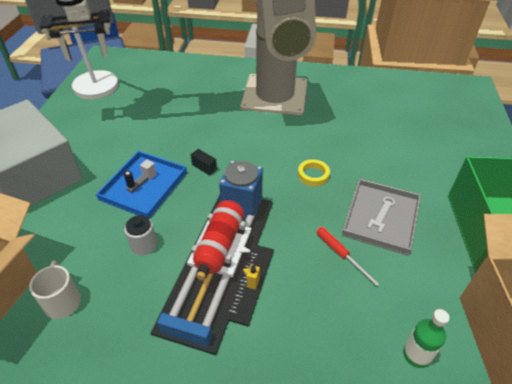

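View pics/top0.png

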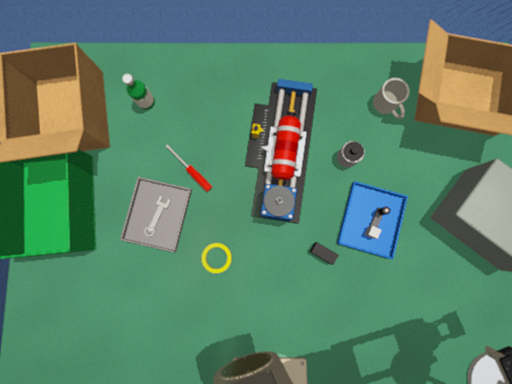

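View pics/wrist0.png

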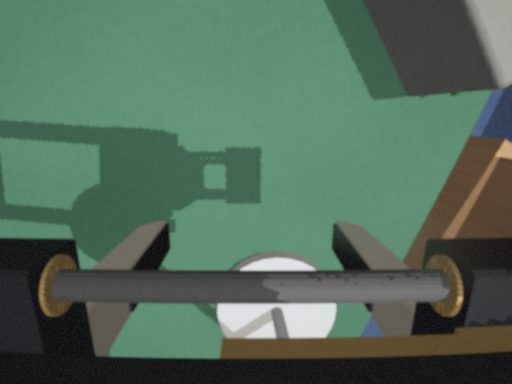

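The scene view shows the blue tray with the crank on the robot's right side, and the slide in the middle. In the top view the tray is near (372,220), the crank hub near (374,231), the knob near (385,211), the shaft near (280,201) and the yellow index near (257,130). I'll enlarge these next.

```bash
cat > h.py <<'E'
import numpy as np,cv2
from scipy.spatial.transform import Rotation as R
def K(c): return np.array([[c['fx'],0,c['cx']],[0,c['fy'],c['cy']],[0,0,1.]])
def pix2w(c,u,v,z):
    d=np.array([(u-c['cx'])/c['fx'],(v-c['cy'])/c['fy']]);s=d.copy()
    for _ in range(20): s=d/(1+c['k1']*(s@s))
    r=R.from_rotvec(c['attitude']).apply([s[0],s[1],1]);e=np.array(c['eye'])
    return e+r*(z-e[2])/r[2]
def pixd2w(c,u,v,dep):
    d=np.array([(u-c['cx'])/c['fx'],(v-c['cy'])/c['fy']]);s=d.copy()
    for _ in range(20): s=d/(1+c['k1']*(s@s))
    return np.array(c['eye'])+R.from_rotvec(c['attitude']).apply([s[0]*dep,s[1]*dep,dep])
def w2pix(c,P):
    p=R.from_rotvec(c['attitude']).inv().apply(np.array(P)-c['eye']);s=p[:2]/p[2]
    s=s*(1+c['k1']*(s@s));return np.array([c['fx']*s[0]+c['cx'],c['fy']*s[1]+c['cy']])
def crop(p,u0,v0,w,h,k,fn):
    q=cv2.resize(p[v0:v0+h,u0:u0+w],None,fx=k,fy=k,interpolation=cv2.INTER_CUBIC)
    for i in range(0,w,10):
        cv2.putText(q,str(u0+i),(i*k,8),0,.3,(255,255,255),1);cv2.line(q,(i*k,10),(i*k,14),(255,255,255),1)
    for i in range(0,h,10):
        cv2.putText(q,str(v0+i),(0,i*k+4),0,.3,(255,255,255),1)
    cv2.imwrite(fn,q)
E
python3 - <<'E'
from h import *
crop(cv2.imread('pics/top0.png'),330,175,80,90,6,'pics/t_tray.png')
crop(cv2.imread('pics/top0.png'),240,75,80,75,8,'pics/t_idx.png')
crop(cv2.imread('pics/top0.png'),245,150,80,75,8,'pics/t_sh.png')
E
```

```text
(no output)
```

View pics/t_tray.png

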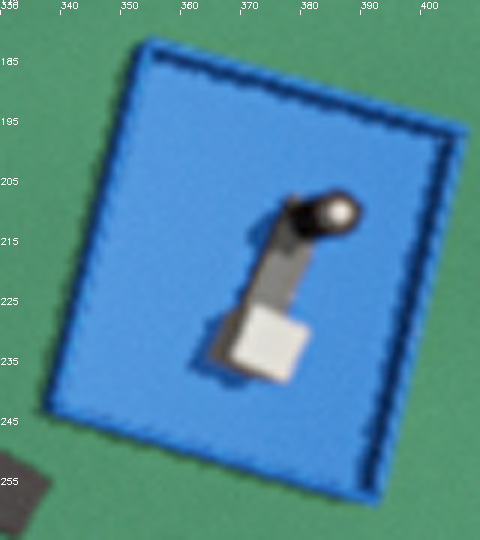

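View pics/t_idx.png

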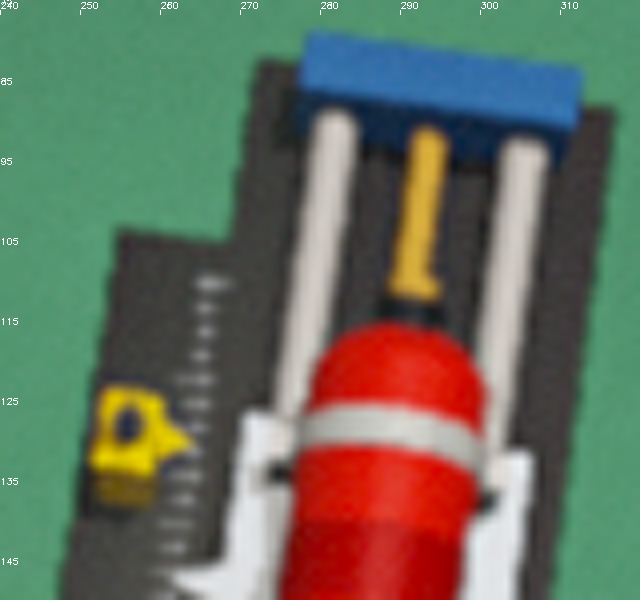

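View pics/t_sh.png

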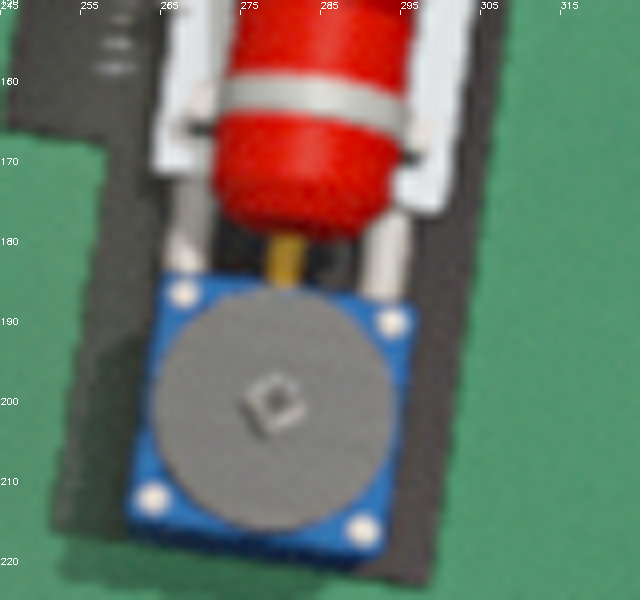

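In the enlarged crops I read these top-view pixels: hub top centre (375.3,232.0), knob top (386.7,210.3), shaft top (279.6,200.1), yellow tip (263.7,130) and white tip (261.5,147.2).

```bash
python3 - <<'E'
from h import *
from plant import robot
c=robot.get_calibration('top');d=np.load('top0.npy')
f=lambda u,v,z:np.round(pix2w(c,u,v,z),4)
hub=f(375.3,232,.051);kn=f(386.7,210.3,.07);print('hub',hub,'knob',kn,kn-hub,np.linalg.norm((kn-hub)[:2]),np.degrees(np.arctan2(*(kn-hub)[[1,0]])))
sh=f(279.6,200.1,.166);print('shaft',sh)
for u,v in [(262,130),(258,130),(264,147),(268,147)]: print(u,v,np.round(pixd2w(c,u,v,d[v,u]),4))
# tray corners (outer top z .026)
cr=[f(330+x/6,175+y/6,.026) for x,y in [(150,38),(468,130),(375,504),(42,412)]];print(cr,np.mean(cr,0))
# slide axis: flange bolts / rails : end block corners
for zz in [.05,.06,.07]:
  print(zz,f(263.75,130,zz),f(261.5,147.2,zz))
a=f(240+325/8,75+120/8,.045);b=f(245+190/8,150+200/8,.045);print('rail',a,b,np.degrees(np.arctan2(*(a-b)[[1,0]])))
a=f(240+520/8,75+150/8,.045);b=f(245+385/8,150+290/8,.045);print('rail',a,b,np.degrees(np.arctan2(*(a-b)[[1,0]])))
s=robot.read_state();Rt=R.from_rotvec(s['orientation']);print(Rt.as_matrix().round(3))
Rc=R.from_rotvec(robot.get_calibration('wrist')['attitude']).as_matrix()
print('cam in tool',(Rt.as_matrix().T@Rc).round(3),Rt.inv().apply(robot.get_calibration('wrist')['eye']-s['tool_pos']).round(4))
E
```

```text
hub [ 0.4769 -0.3145  0.051 ] knob [ 0.5397 -0.3445  0.07  ] [ 0.0628 -0.03    0.019 ] 0.06959770111145909 -25.53413299164757
shaft [ 0.5584 -0.0255  0.166 ]
262 130 [0.7879 0.0214 0.057 ]
258 130 [0.7859 0.0336 0.0631]
264 147 [0.7335 0.0153 0.0595]
268 147 [0.7345 0.003  0.0559]
[array([ 0.6333, -0.2669,  0.026 ]), array([ 0.5856, -0.4276,  0.026 ]), array([ 0.3971, -0.3705,  0.026 ]), array([ 0.4422, -0.2057,  0.026 ])] [ 0.51455  -0.317675  0.026   ]
0.05 [0.7902 0.016  0.05  ] [0.7354 0.0229 0.05  ]
0.06 [0.7869 0.016  0.06  ] [0.7327 0.0229 0.06  ]
0.07 [0.7837 0.0161 0.07  ] [0.73   0.0229 0.07  ]
rail [ 0.9225 -0.0374  0.045 ] [0.6495 0.0007 0.045 ] -7.944908083013481
rail [ 0.91   -0.1142  0.045 ] [ 0.6148 -0.0734  0.045 ] -7.869075551790504
[[ 0.933  0.36  -0.   ]
 [ 0.36  -0.933  0.001]
 [ 0.    -0.001 -1.   ]]
cam in tool [[-0.    -0.969 -0.249]
 [ 1.    -0.     0.   ]
 [-0.    -0.249  0.969]] [ 0.0685  0.002  -0.1666]
```

```bash
python3 - <<'E'
from h import *
from plant import robot
c=robot.get_calibration('top');d=np.load('top0.npy')
for u,v in [(436,215),(450,200),(480,180),(480,250),(495,170)]: print(u,v,np.round(pixd2w(c,u,v,d[v,u]),3))
E
```

```text
436 215 [ 0.528 -0.498  0.048]
450 200 [ 0.571 -0.533  0.066]
480 180 [ 0.616 -0.572  0.15 ]
480 250 [ 0.425 -0.621  0.046]
495 170 [ 0.642 -0.611  0.157]
```

Request:
drive_tool:
  steps:
    - {"tx": 0.1,"ty": -0.04,"turn": 0.04}
    - {"tx": 0.25,"ty": -0.1,"turn": 0.08}
    - {"tx": 0.41,"ty": -0.16,"turn": 0.12}
    - {"tx": 0.57,"ty": -0.22,"turn": 0.16}
    - {"tx": 0.73,"ty": -0.28,"tz": 0.05,"turn": 0.2}
    - {"tx": 0.88,"ty": -0.35,"tz": 0.1,"turn": 0.24}
    - {"tx": 1.0,"ty": -0.44,"tz": 0.15,"turn": 0.259}
    - {"tx": 1.0,"ty": -0.44,"tz": 0.15,"turn": 0.259}
    - {"tx": 1.0,"ty": -0.44,"tz": 0.15,"turn": 0.259}

```text
schema error: expected keys jaw, tx, ty, tz, turn
```

Request:
drive_tool:
  steps:
    - {"jaw": 0.7,"tx": 0.1,"ty": -0.04,"tz": 0,"turn": 0.04}
    - {"jaw": 0.7,"tx": 0.25,"ty": -0.1,"tz": 0,"turn": 0.08}
    - {"jaw": 0.7,"tx": 0.41,"ty": -0.16,"tz": 0,"turn": 0.12}
    - {"jaw": 0.7,"tx": 0.57,"ty": -0.22,"tz": 0,"turn": 0.16}
    - {"jaw": 0.7,"tx": 0.73,"ty": -0.28,"tz": 0.05,"turn": 0.2}
    - {"jaw": 0.7,"tx": 0.88,"ty": -0.35,"tz": 0.1,"turn": 0.24}
    - {"jaw": 0.7,"tx": 1.0,"ty": -0.44,"tz": 0.15,"turn": 0.259}
    - {"jaw": 0.7,"tx": 1.0,"ty": -0.44,"tz": 0.15,"turn": 0.259}
    - {"jaw": 0.7,"tx": 1.0,"ty": -0.44,"tz": 0.15,"turn": 0.259}
    - {"jaw": 0.7,"tx": 1.0,"ty": -0.44,"tz": 0.15,"turn": 0.259}
  force: 40

```text
t: 1.15
tool_pos: [0.4479, -0.3297, 0.174]
orientation: [3.063, -0.694, 0.0]
force: [0.9, 0.1, 0.6]
opening: 0.065
```

```bash
cat > w.py <<'E'
from h import *
from plant import robot
import sys,json
def look(n,tag):
    s=robot.read_state();c=robot.get_calibration(n);p,d=robot.read_camera(n)
    cv2.imwrite(f'pics/{n}_{tag}.png',p);np.save(f'{n}_{tag}.npy',d)
    json.dump({k:(v.tolist() if hasattr(v,'tolist') else v) for k,v in c.items()},open(f'{n}_{tag}.json','w'))
    rt=R.from_rotvec(s['orientation']).as_matrix()
    print('t',round(s['t'],2),'tcp',s['tool_pos'].round(4),'yaw',np.degrees(np.arctan2(rt[1,0],rt[0,0])).round(2),'open',round(s['opening'],4),'F',s['force'].round(1),'q',s['q'].round(2))
    return s,c,p,d
def cal(n,tag):
    c=json.load(open(f'{n}_{tag}.json'));return {k:(np.array(v) if isinstance(v,list) else v) for k,v in c.items()}
E
python3 -c "
from w import *
look('wrist','1')"
```

```text
t 1.15 tcp [ 0.4479 -0.3297  0.174 ] yaw -25.52 open 0.065 F [0.9 0.1 0.6] q [-0.73  0.04  1.67 -0.    1.44  1.29]
```

View pics/wrist_1.png

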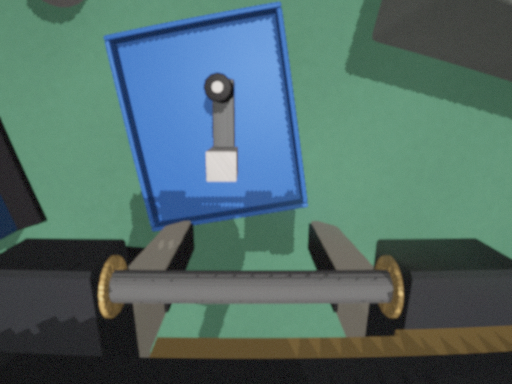

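The wrist view shows the crank in the tray with the hub top near (221,166) and the knob near (218,88). I'll enlarge it.

```bash
python3 -c "
from h import *
crop(cv2.imread('pics/wrist_1.png'),190,65,70,130,6,'pics/w1c.png')"
```

```text
(no output)
```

View pics/w1c.png

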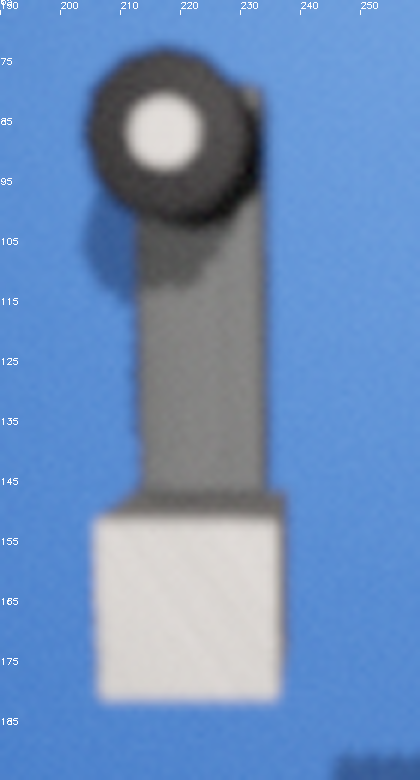

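```bash
python3 - <<'E'
from w import *
c=cal('wrist','1');f=lambda x,y,z:pix2w(c,190+x/6,65+y/6,z)
P=[f(*q,.051) for q in [(93,517),(282,514),(281,700),(97,703)]]
hub=np.mean(P,0);print(hub.round(4))
an=lambda v:np.degrees(np.arctan2(v[1],v[0]))
print('edges', [ (round(np.linalg.norm(P[(i+1)%4]-P[i]),4),round(an(P[(i+1)%4]-P[i]),1)) for i in range(4)])
k=f(166,132,.07);print('knob',k.round(4),np.linalg.norm((k-hub)[:2]),an(k-hub))
s=robot.read_state();m=R.from_rotvec(s['orientation']).as_matrix();print('tool shift/0.3',(m.T@(hub+[0,0,-.035]-s['tool_pos'])/.3).round(4))
E
```

```text
[ 0.4771 -0.315   0.051 ]
edges [(np.float64(0.0292), np.float64(-114.7)), (np.float64(0.0294), np.float64(153.6)), (np.float64(0.0292), np.float64(65.4)), (np.float64(0.0295), np.float64(-26.3))]
knob [ 0.5403 -0.3453  0.07  ] 0.07008354573703181 -25.62363634428557
tool shift/0.3 [ 0.0661 -0.0882  0.5275]
```

Request:
drive_tool:
  steps:
    - {"jaw": 0.7,"tx": 0.066,"ty": -0.088,"tz": 0.1,"turn": 0}
    - {"jaw": 0.7,"tx": 0.066,"ty": -0.088,"tz": 0.22,"turn": 0}
    - {"jaw": 0.7,"tx": 0.066,"ty": -0.088,"tz": 0.34,"turn": 0}
    - {"jaw": 0.7,"tx": 0.066,"ty": -0.088,"tz": 0.44,"turn": 0}
    - {"jaw": 0.7,"tx": 0.066,"ty": -0.088,"tz": 0.5,"turn": 0}
    - {"jaw": 0.7,"tx": 0.066,"ty": -0.088,"tz": 0.52,"turn": 0}
    - {"jaw": 0.7,"tx": 0.066,"ty": -0.088,"tz": 0.52,"turn": 0}
    - {"jaw": 0,"tx": 0.066,"ty": -0.088,"tz": 0.52,"turn": 0}
    - {"jaw": 0,"tx": 0.066,"ty": -0.088,"tz": 0.52,"turn": 0}
    - {"jaw": 0,"tx": 0.066,"ty": -0.088,"tz": 0.52,"turn": 0}
    - {"jaw": 0,"tx": 0.066,"ty": -0.088,"tz": 0.52,"turn": 0}
    - {"jaw": 0,"tx": 0.066,"ty": -0.088,"tz": 0.52,"turn": 0}
  force: 40

```text
t: 2.4
tool_pos: [0.4777, -0.3136, 0.0181]
orientation: [3.064, -0.694, 0.001]
force: [-0.3, -0.4, 0.5]
opening: 0.0299
```

```bash
python3 -c "
from w import *
look('wrist','2')"
```

```text
t 2.4 tcp [ 0.4777 -0.3136  0.0181] yaw -25.54 open 0.0299 F [-0.3 -0.4  0.5] q [-0.67  0.24  1.75  0.    1.15  1.35]
```

View pics/wrist_2.png

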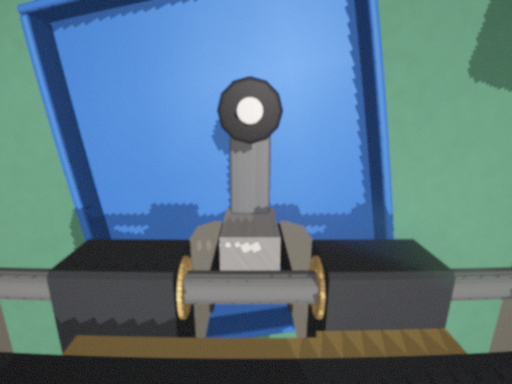

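Request:
drive_tool:
  steps:
    - {"jaw": 0,"tx": 0,"ty": 0,"tz": -0.03,"turn": 0}
    - {"jaw": 0,"tx": 0,"ty": 0,"tz": -0.1,"turn": 0}
    - {"jaw": 0,"tx": 0,"ty": 0,"tz": -0.22,"turn": 0}
    - {"jaw": 0,"tx": 0,"ty": 0,"tz": -0.36,"turn": 0}
    - {"jaw": 0,"tx": -0.04,"ty": -0.08,"tz": -0.48,"turn": 0}
    - {"jaw": 0,"tx": -0.1,"ty": -0.2,"tz": -0.58,"turn": 0}
    - {"jaw": 0,"tx": -0.16,"ty": -0.33,"tz": -0.61,"turn": 0}
    - {"jaw": 0,"tx": -0.23,"ty": -0.46,"tz": -0.61,"turn": 0}
    - {"jaw": 0,"tx": -0.29,"ty": -0.58,"tz": -0.61,"turn": 0}
    - {"jaw": 0,"tx": -0.34,"ty": -0.68,"tz": -0.61,"turn": 0}
    - {"jaw": 0,"tx": -0.34,"ty": -0.68,"tz": -0.61,"turn": 0}
    - {"jaw": 0,"tx": -0.34,"ty": -0.68,"tz": -0.61,"turn": 0}
  force: 40

```text
t: 3.65
tool_pos: [0.4732, -0.0849, 0.2008]
orientation: [3.064, -0.691, -0.0]
force: [0.6, -0.4, -3.3]
opening: 0.0276
```

```bash
python3 -c "
from w import *
s,c,p,d=look('wrist','3')
u=w2pix(c,[.5584,-.0255,.166]);print(u)
"
```

```text
t 3.65 tcp [ 0.4732 -0.0849  0.2008] yaw -25.43 open 0.0276 F [ 0.6 -0.4 -3.3] q [-0.28 -0.19  1.83 -0.    1.5   1.73]
[108.90498315 142.08791622]
```

View pics/wrist_3.png

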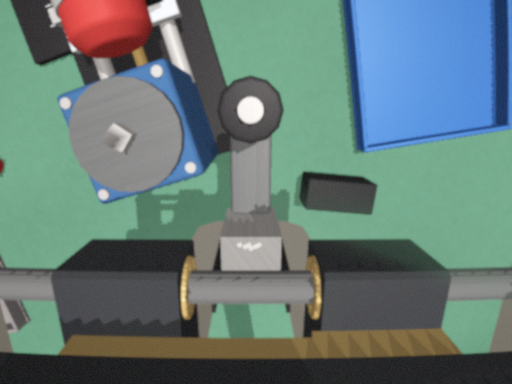

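The crank is held (opening 27.6 mm, 3.3 N weight). The shaft shows near (120,139), so I'll enlarge it.

```bash
python3 -c "
from h import *
crop(cv2.imread('pics/wrist_3.png'),60,60,160,150,5,'pics/w3b.png')
crop(cv2.imread('pics/wrist_3.png'),95,115,50,50,12,'pics/w3c.png')"
```

```text
(no output)
```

View pics/w3c.png

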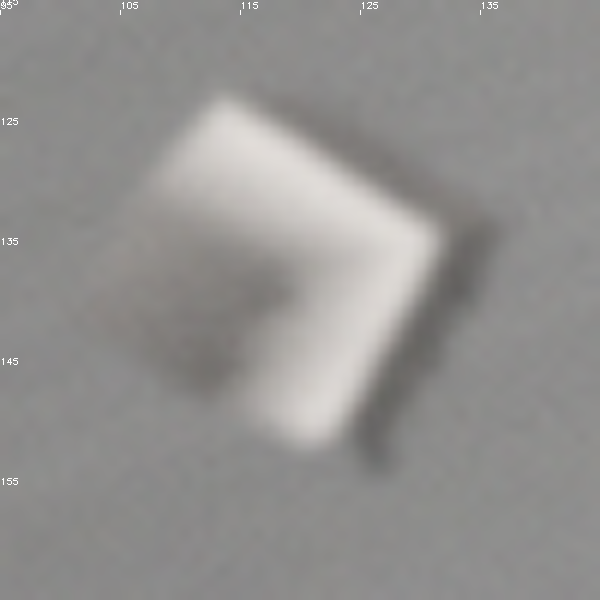

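View pics/w3b.png

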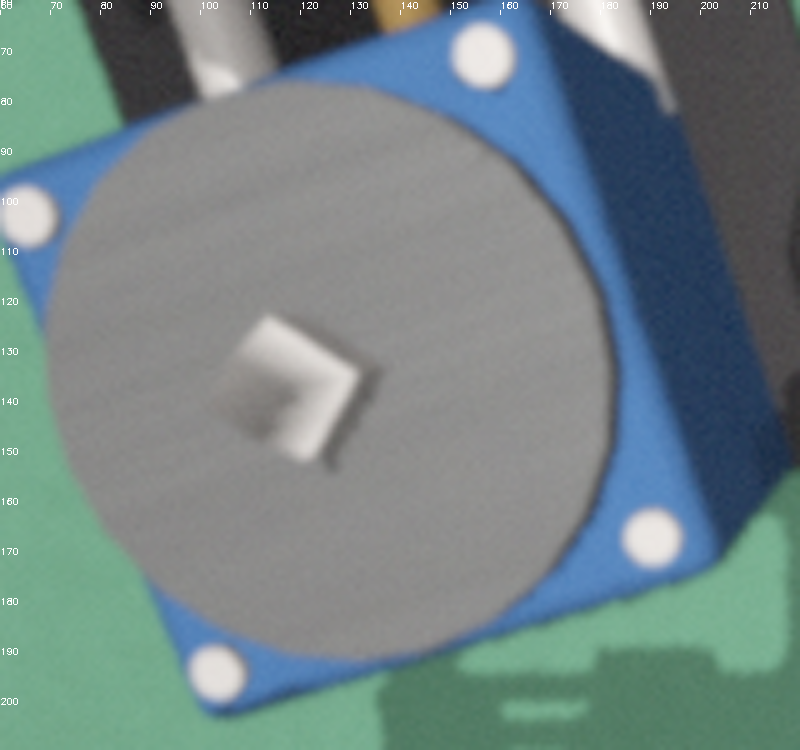

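```bash
python3 - <<'E'
from w import *
c=cal('wrist','3');f=lambda x,y,z:pix2w(c,95+x/12,115+y/12,z)
P=[f(*q,.152) for q in [(225,95),(445,230),(315,445)]]
an=lambda v:np.degrees(np.arctan2(v[1],v[0]))
print('base centre',((P[0]+P[2])/2).round(4))
for a,b in [(0,1),(1,2)]: print(np.linalg.norm(P[b]-P[a]).round(4),an(P[b]-P[a]).round(1))
g=lambda x,y,z:pix2w(c,60+x/5,60+y/5,z)
pts=[g(*q,.14) for q in [(47,340),(617,400),(300,82),(360,660)]]
# flange circle fit
A=np.array([[2*p[0],2*p[1],1] for p in pts]);b=[p[0]**2+p[1]**2 for p in pts];s=np.linalg.lstsq(A,b,rcond=None)[0];print('flange',s[:2].round(4),np.sqrt(s[2]+s[0]**2+s[1]**2))
scr=[g(*q,.130) for q in [(26,217),(483,56),(652,538),(217,673)]];print('bolts',np.mean(scr,0).round(4),an(scr[1]-scr[0]),an(scr[2]-scr[1]))
E
```

```text
base centre [ 0.5599 -0.0263  0.152 ]
0.0143 -148.0
0.0151 119.0
flange [ 0.5593 -0.0273] 0.04180540449179906
bolts [ 0.56   -0.0253  0.13  ] -98.47923260031529 171.48485733364458
```

Request:
drive_tool:
  steps:
    - {"jaw": 0,"tx": 0.02,"ty": -0.03,"tz": 0,"turn": -0.04}
    - {"jaw": 0,"tx": 0.05,"ty": -0.09,"tz": 0,"turn": -0.08}
    - {"jaw": 0,"tx": 0.08,"ty": -0.14,"tz": 0,"turn": -0.12}
    - {"jaw": 0,"tx": 0.11,"ty": -0.19,"tz": 0,"turn": -0.16}
    - {"jaw": 0,"tx": 0.14,"ty": -0.24,"tz": 0,"turn": -0.2}
    - {"jaw": 0,"tx": 0.16,"ty": -0.28,"tz": 0,"turn": -0.24}
    - {"jaw": 0,"tx": 0.176,"ty": -0.3,"tz": 0,"turn": -0.28}
    - {"jaw": 0,"tx": 0.176,"ty": -0.3,"tz": 0,"turn": -0.311}
    - {"jaw": 0,"tx": 0.176,"ty": -0.3,"tz": 0,"turn": -0.311}
    - {"jaw": 0,"tx": 0.176,"ty": -0.3,"tz": 0,"turn": -0.311}
  force: 40

```text
t: 4.7
tool_pos: [0.5597, -0.0282, 0.2003]
orientation: [-3.033, -0.818, 0.001]
force: [0.6, -1.1, -3.4]
opening: 0.0278
```

```bash
python3 -c "
from w import *
s,c,p,d=look('wrist','4')
m=R.from_rotvec(s['orientation']).as_matrix();print((m.T@(np.array([.5596,-.0264,.1531])-s['tool_pos'])/.3).round(4))
look('top','4');look('scene','4')
crop(cv2.imread('pics/scene_4.png'),190,110,110,110,7,'pics/s4.png')
"
```

```text
t 4.7 tcp [ 0.5597 -0.0282  0.2003] yaw 30.18 open 0.0278 F [ 0.6 -1.1 -3.4] q [-0.14  0.03  1.62 -0.    1.48  0.9 ]
[ 0.0027 -0.0053  0.1574]
t 4.75 tcp [ 0.5598 -0.028   0.2004] yaw 30.2 open 0.0279 F [-0.3  0.1 -4.2] q [-0.14  0.03  1.62 -0.    1.48  0.9 ]
t 4.8 tcp [ 0.5598 -0.0278  0.2005] yaw 30.24 open 0.028 F [ 0.5  0.3 -4.7] q [-0.14  0.03  1.62 -0.    1.48  0.9 ]
```

View pics/s4.png

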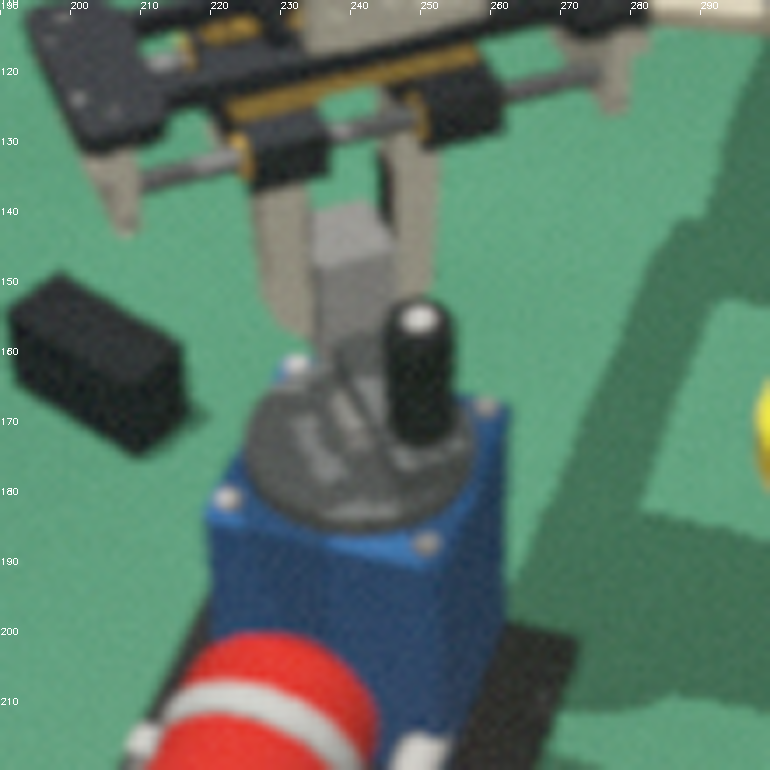

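View pics/wrist_4.png

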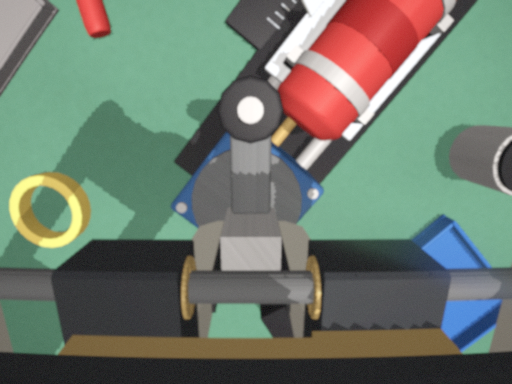

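The crank is above the flange with its arm lined up with the shaft's flats. I'll lower it in steps.

Request:
drive_tool:
  steps:
    - {"jaw": 0,"tx": 0.002,"ty": -0.004,"tz": 0.03,"turn": 0}
    - {"jaw": 0,"tx": 0.002,"ty": -0.004,"tz": 0.06,"turn": 0}
    - {"jaw": 0,"tx": 0.002,"ty": -0.004,"tz": 0.085,"turn": 0}
    - {"jaw": 0,"tx": 0.002,"ty": -0.004,"tz": 0.11,"turn": 0}
    - {"jaw": 0,"tx": 0.002,"ty": -0.004,"tz": 0.13,"turn": 0}
    - {"jaw": 0,"tx": 0.002,"ty": -0.004,"tz": 0.145,"turn": 0}
    - {"jaw": 0,"tx": 0.002,"ty": -0.004,"tz": 0.155,"turn": 0}
    - {"jaw": 0,"tx": 0.002,"ty": -0.004,"tz": 0.157,"turn": 0}
    - {"jaw": 0,"tx": 0.002,"ty": -0.004,"tz": 0.157,"turn": 0}
  force: 40

```text
t: 5.75
tool_pos: [0.5598, -0.0258, 0.1536]
orientation: [3.031, 0.825, -0.0]
force: [0.4, -0.4, -3.0]
opening: 0.0279
```

```bash
python3 -c "
from w import *
s,c,p,d=look('scene','5');print(s['wrist_torque'])
look('wrist','5')
crop(cv2.imread('pics/scene_5.png'),190,110,110,110,7,'pics/s5.png')
"
```

```text
t 5.75 tcp [ 0.5598 -0.0258  0.1536] yaw 30.43 open 0.0279 F [ 0.4 -0.4 -3. ] q [-0.14  0.06  1.68 -0.    1.4   0.9 ]
[-0.00615035  0.05412289  0.01463338]
t 5.8 tcp [ 0.5598 -0.0258  0.1537] yaw 30.43 open 0.0279 F [-0.5  1.1 -3. ] q [-0.14  0.06  1.68 -0.    1.4   0.9 ]
```

View pics/s5.png

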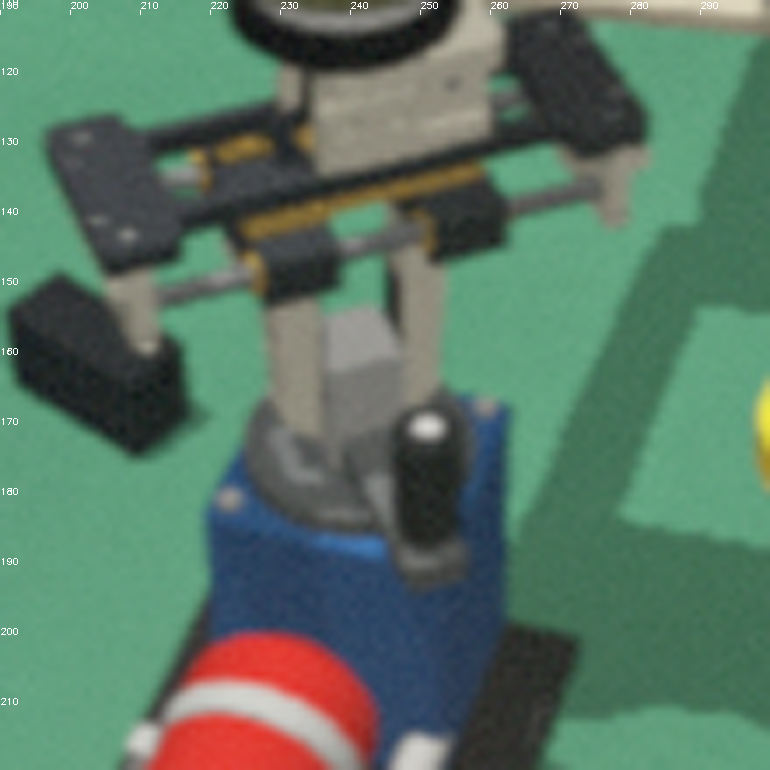

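Request:
drive_tool:
  steps:
    - {"jaw": 0.4,"tx": 0,"ty": 0,"tz": 0,"turn": 0}
    - {"jaw": 0.8,"tx": 0,"ty": 0,"tz": 0,"turn": 0}
    - {"jaw": 0.8,"tx": 0,"ty": 0,"tz": 0,"turn": 0}
    - {"jaw": 0.8,"tx": 0,"ty": 0,"tz": 0,"turn": 0}
    - {"jaw": 0.8,"tx": 0,"ty": 0,"tz": -0.02,"turn": 0}
    - {"jaw": 0.8,"tx": 0,"ty": 0,"tz": -0.038,"turn": 0}
  force: 30

```text
t: 6.45
tool_pos: [0.5598, -0.0257, 0.1655]
orientation: [3.031, 0.825, 0.0]
force: [-0.1, -0.2, 0.3]
opening: 0.0712
```

```bash
python3 -c "
from w import *
s,c,p,d=look('wrist','6')
print(w2pix(c,[.56,-.026,.186]))
k=np.array([.56,-.026,.205])+.07*np.array([np.cos(np.radians(30.4)),np.sin(np.radians(30.4)),0]);print(w2pix(c,k))
look('scene','6')
crop(cv2.imread('pics/scene_6.png'),190,110,110,110,7,'pics/s6.png')
"
```

```text
t 6.45 tcp [ 0.5598 -0.0257  0.1655] yaw 30.43 open 0.0712 F [-0.1 -0.2  0.3] q [-0.14  0.05  1.67 -0.    1.42  0.9 ]
[247.33469522 250.12948176]
[246.44047768 106.88672331]
t 6.5 tcp [ 0.5605 -0.0258  0.1668] yaw 30.43 open 0.0731 F [0.4 0.  1.5] q [-0.14  0.05  1.67  0.    1.42  0.9 ]
```

View pics/s6.png

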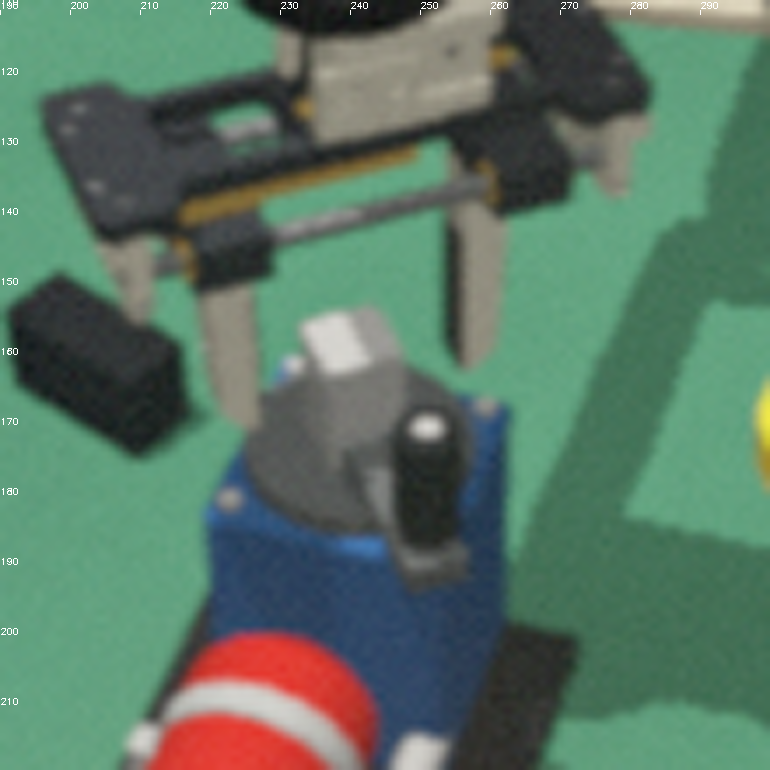

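View pics/wrist_6.png

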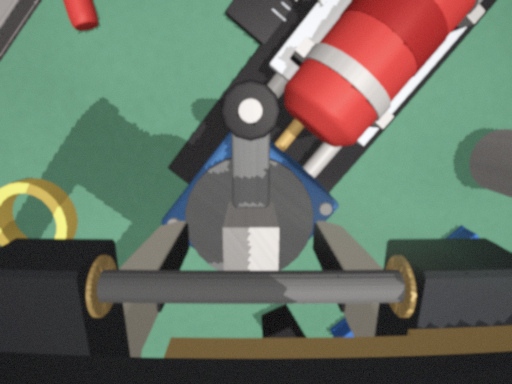

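The crank is fully seated and flat on the flange. Next I'll slide the open jaws along its arm to the knob and close them.

Request:
drive_tool:
  steps:
    - {"jaw": 0.8,"tx": 0.06,"ty": 0,"tz": 0,"turn": 0}
    - {"jaw": 0.8,"tx": 0.14,"ty": 0,"tz": 0,"turn": 0}
    - {"jaw": 0.8,"tx": 0.2,"ty": 0,"tz": 0,"turn": 0}
    - {"jaw": 0.6,"tx": 0.233,"ty": 0,"tz": 0,"turn": 0}
    - {"jaw": 0.3,"tx": 0.233,"ty": 0,"tz": 0,"turn": 0}
    - {"jaw": 0,"tx": 0.233,"ty": 0,"tz": 0,"turn": 0}
    - {"jaw": 0,"tx": 0.233,"ty": 0,"tz": 0,"turn": 0}
    - {"jaw": 0,"tx": 0.233,"ty": 0,"tz": 0,"turn": 0}
    - {"jaw": 0,"tx": 0.233,"ty": 0,"tz": 0,"turn": 0}
  force: 30

```text
t: 7.45
tool_pos: [0.6198, 0.0093, 0.1651]
orientation: [3.032, 0.824, 0.0]
force: [0.3, -0.0, 0.9]
opening: 0.0311
```

```bash
python3 -c "
from w import *
s,c,p,d=look('wrist','7')
"
```

```text
t 7.45 tcp [0.6198 0.0093 0.1651] yaw 30.4 open 0.0311 F [ 0.3 -0.   0.9] q [-0.07  0.21  1.49 -0.    1.43  0.97]
```

View pics/wrist_7.png

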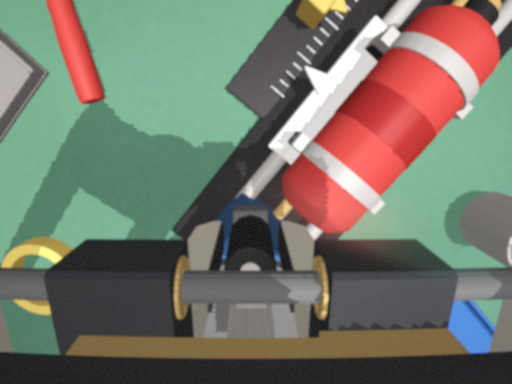

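```bash
cat > circ.py <<'E'
import sys,json,math
a0=float(sys.argv[1])
for n in sys.argv[2].split(','):
    t=math.radians(float(n));b=math.radians(a0)
    print('{"jaw": 0, "tx": %.3f, "ty": %.3f, "tz": 0, "turn": 0},'%(.2333*(math.cos(t)-math.cos(b)),.2333*(math.sin(t)-math.sin(b))),end=' ')
print()
E
python3 circ.py 0 8,20,35,50,65,80,95,110,125,140,150,150
python3 circ.py 150 160,175,190,205,220,235,250,265,280,295,300,300
python3 circ.py 300 310,325,340,355,370,385,400,415,430,445,450,450
```

```text
{"jaw": 0, "tx": -0.002, "ty": 0.032, "tz": 0, "turn": 0}, {"jaw": 0, "tx": -0.014, "ty": 0.080, "tz": 0, "turn": 0}, {"jaw": 0, "tx": -0.042, "ty": 0.134, "tz": 0, "turn": 0}, {"jaw": 0, "tx": -0.083, "ty": 0.179, "tz": 0, "turn": 0}, {"jaw": 0, "tx": -0.135, "ty": 0.211, "tz": 0, "turn": 0}, {"jaw": 0, "tx": -0.193, "ty": 0.230, "tz": 0, "turn": 0}, {"jaw": 0, "tx": -0.254, "ty": 0.232, "tz": 0, "turn": 0}, {"jaw": 0, "tx": -0.313, "ty": 0.219, "tz": 0, "turn": 0}, {"jaw": 0, "tx": -0.367, "ty": 0.191, "tz": 0, "turn": 0}, {"jaw": 0, "tx": -0.412, "ty": 0.150, "tz": 0, "turn": 0}, {"jaw": 0, "tx": -0.435, "ty": 0.117, "tz": 0, "turn": 0}, {"jaw": 0, "tx": -0.435, "ty": 0.117, "tz": 0, "turn": 0}, 
{"jaw": 0, "tx": -0.017, "ty": -0.037, "tz": 0, "turn": 0}, {"jaw": 0, "tx": -0.030, "ty": -0.096, "tz": 0, "turn": 0}, {"jaw": 0, "tx": -0.028, "ty": -0.157, "tz": 0, "turn": 0}, {"jaw": 0, "tx": -0.009, "ty": -0.215, "tz": 0, "turn": 0}, {"jaw": 0, "tx": 0.023, "ty": -0.267, "tz": 0, "turn": 0}, {"jaw": 0, "tx": 0.068, "ty": -0.308, "tz": 0, "turn": 0}, {"jaw": 0, "tx": 0.122, "ty": -0.
[... 321 characters left out ...]

{"jaw": 0, "tx": 0.033, "ty": 0.023, "tz": 0, "turn": 0}, {"jaw": 0, "tx": 0.074, "ty": 0.068, "tz": 0, "turn": 0}, {"jaw": 0, "tx": 0.103, "ty": 0.122, "tz": 0, "turn": 0}, {"jaw": 0, "tx": 0.116, "ty": 0.182, "tz": 0, "turn": 0}, {"jaw": 0, "tx": 0.113, "ty": 0.243, "tz": 0, "turn": 0}, {"jaw": 0, "tx": 0.095, "ty": 0.301, "tz": 0, "turn": 0}, {"jaw": 0, "tx": 0.062, "ty": 0.352, "tz": 0, "turn": 0}, {"jaw": 0, "tx": 0.017, "ty": 0.393, "tz": 0, "turn": 0}, {"jaw": 0, "tx": -0.037, "ty": 0.421, "tz": 0, "turn": 0}, {"jaw": 0, "tx": -0.096, "ty": 0.434, "tz": 0, "turn": 0}, {"jaw": 0, "tx": -0.117, "ty": 0.435, "tz": 0, "turn": 0}, {"jaw": 0, "tx": -0.117, "ty": 0.435, "tz": 0, "turn": 0},
```

Request:
drive_tool:
  steps:
    - {"jaw": 0,"tx": 0,"ty": 0,"tz": 0,"turn": 0}
    - {"jaw": 0,"tx": 0,"ty": 0,"tz": 0,"turn": 0}
    - {"jaw": 0,"tx": -0.002,"ty": 0.032,"tz": 0,"turn": 0}
    - {"jaw": 0,"tx": -0.014,"ty": 0.08,"tz": 0,"turn": 0}
    - {"jaw": 0,"tx": -0.042,"ty": 0.134,"tz": 0,"turn": 0}
    - {"jaw": 0,"tx": -0.042,"ty": 0.134,"tz": 0,"turn": 0}
  force: 30

```text
t: 8.1
tool_pos: [0.6295, -0.0341, 0.165]
orientation: [3.032, 0.821, -0.001]
force: [-2.9, -1.6, 2.7]
opening: 0.0237
```

```bash
python3 -c "
from w import *
s,c,p,d=look('scene','8')
crop(p,190,110,110,110,7,'pics/s8.png')
"; python3 circ.py 35 45,60,75,90,105,120,135,150,165,180,180
```

```text
t 8.1 tcp [ 0.6295 -0.0341  0.165 ] yaw 30.31 open 0.0237 F [-2.9 -1.6  2.7] q [-0.14  0.24  1.46 -0.    1.44  0.91]
{"jaw": 0, "tx": -0.026, "ty": 0.031, "tz": 0, "turn": 0}, {"jaw": 0, "tx": -0.074, "ty": 0.068, "tz": 0, "turn": 0}, {"jaw": 0, "tx": -0.131, "ty": 0.092, "tz": 0, "turn": 0}, {"jaw": 0, "tx": -0.191, "ty": 0.099, "tz": 0, "turn": 0}, {"jaw": 0, "tx": -0.251, "ty": 0.092, "tz": 0, "turn": 0}, {"jaw": 0, "tx": -0.308, "ty": 0.068, "tz": 0, "turn": 0}, {"jaw": 0, "tx": -0.356, "ty": 0.031, "tz": 0, "turn": 0}, {"jaw": 0, "tx": -0.393, "ty": -0.017, "tz": 0, "turn": 0}, {"jaw": 0, "tx": -0.416, "ty": -0.073, "tz": 0, "turn": 0}, {"jaw": 0, "tx": -0.424, "ty": -0.134, "tz": 0, "turn": 0}, {"jaw": 0, "tx": -0.424, "ty": -0.134, "tz": 0, "turn": 0},
```

View pics/s8.png

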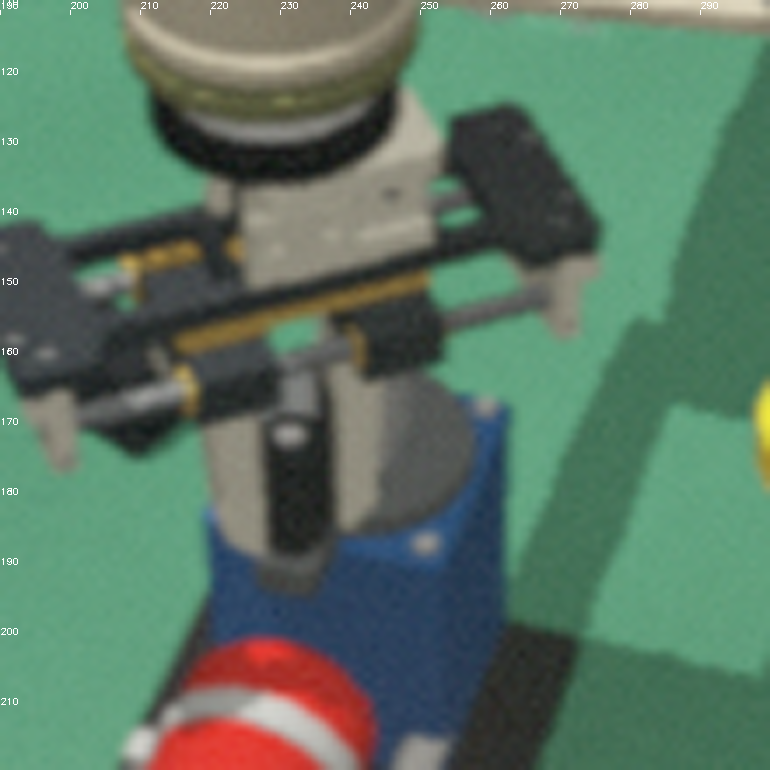

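The knob is held and the crank is turning. I'll continue winding.

Request:
drive_tool:
  steps:
    - {"jaw": 0,"tx": -0.026,"ty": 0.031,"tz": 0,"turn": 0}
    - {"jaw": 0,"tx": -0.074,"ty": 0.068,"tz": 0,"turn": 0}
    - {"jaw": 0,"tx": -0.131,"ty": 0.092,"tz": 0,"turn": 0}
    - {"jaw": 0,"tx": -0.191,"ty": 0.099,"tz": 0,"turn": 0}
    - {"jaw": 0,"tx": -0.251,"ty": 0.092,"tz": 0,"turn": 0}
    - {"jaw": 0,"tx": -0.308,"ty": 0.068,"tz": 0,"turn": 0}
    - {"jaw": 0,"tx": -0.356,"ty": 0.031,"tz": 0,"turn": 0}
    - {"jaw": 0,"tx": -0.393,"ty": -0.017,"tz": 0,"turn": 0}
    - {"jaw": 0,"tx": -0.416,"ty": -0.073,"tz": 0,"turn": 0}
    - {"jaw": 0,"tx": -0.424,"ty": -0.134,"tz": 0,"turn": 0}
    - {"jaw": 0,"tx": -0.424,"ty": -0.134,"tz": 0,"turn": 0}
  force: 30

```text
t: 9.25
tool_pos: [0.4995, -0.0601, 0.1651]
orientation: [3.031, 0.826, 0.004]
force: [4.2, 2.3, -4.1]
opening: 0.0234
```

```bash
python3 -c "
from w import *
s,c,p,d=look('top','9')
crop(p,240,75,80,75,8,'pics/t9.png')
"; python3 circ.py 180 190,205,220,235,250,265,280,295,310,325,340,340
python3 circ.py 340 350,365,380,395,410,425,440,455,470,480,480
```

```text
t 9.25 tcp [ 0.4995 -0.0601  0.1651] yaw 30.5 open 0.0234 F [ 4.2  2.3 -4.1] q [-0.22 -0.1   1.82  0.    1.42  0.82]
{"jaw": 0, "tx": 0.004, "ty": -0.041, "tz": 0, "turn": 0}, {"jaw": 0, "tx": 0.022, "ty": -0.099, "tz": 0, "turn": 0}, {"jaw": 0, "tx": 0.055, "ty": -0.150, "tz": 0, "turn": 0}, {"jaw": 0, "tx": 0.099, "ty": -0.191, "tz": 0, "turn": 0}, {"jaw": 0, "tx": 0.154, "ty": -0.219, "tz": 0, "turn": 0}, {"jaw": 0, "tx": 0.213, "ty": -0.232, "tz": 0, "turn": 0}, {"jaw": 0, "tx": 0.274, "ty": -0.230, "tz": 0, "turn": 0}, {"jaw": 0, "tx": 0.332, "ty": -0.211, "tz": 0, "turn": 0}, {"jaw": 0, "tx": 0.383, "ty": -0.179, "tz": 0, "turn": 0}, {"jaw": 0, "tx": 0.424, "ty": -0.134, "tz": 0, "turn": 0}, {"jaw": 0, "tx": 0.453, "ty": -0.080, "tz": 0, "turn": 0}, {"jaw": 0, "tx": 0.453, "ty": -0.080, "tz": 0, "turn": 0}, 
{"jaw": 0, "tx": 0.011, "ty": 0.039, "tz": 0, "turn": 0}, {"jaw": 0, "tx": 0.013, "ty": 0.100, "tz": 0, "turn": 0}, {"jaw": 0, "tx": -0.000, "ty": 0.160, "tz": 0, "turn": 0}, {"jaw": 0, "tx": -0.028, "ty": 0.214, "tz": 0, "turn": 0}, {"jaw": 0, "tx": -0.069, "ty": 0.259, "tz": 0, "turn": 0}, {"jaw": 0, "tx": -0.121, "ty": 0.291, "tz": 0, "turn": 0}, {"jaw": 0, "tx": -0.179, "ty": 0.310, "tz": 0, "turn": 0}, {"jaw": 0, "tx": -0.240, "ty": 0.312, "tz": 0, "turn": 0}, {"jaw": 0, "tx": -0.299, "ty": 0.299, "tz": 0, "turn": 0}, {"jaw": 0, "tx": -0.336, "ty": 0.282, "tz": 0, "turn": 0}, {"jaw": 0, "tx": -0.336, "ty": 0.282, "tz": 0, "turn": 0},
```

View pics/t9.png

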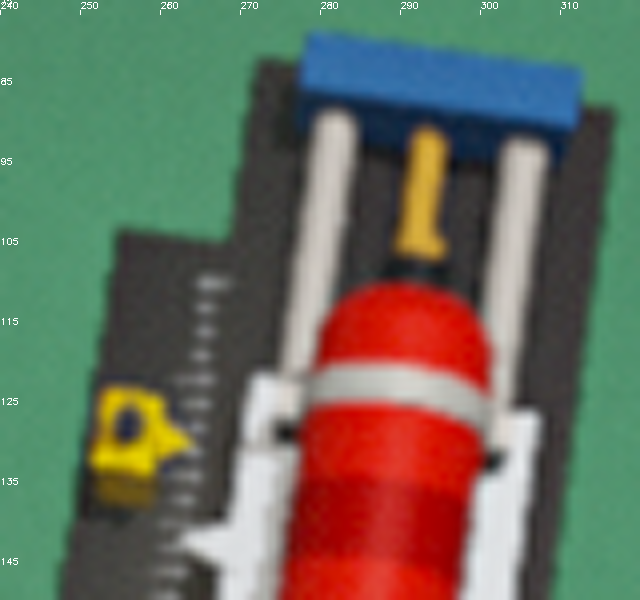

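View pics/top_9.png

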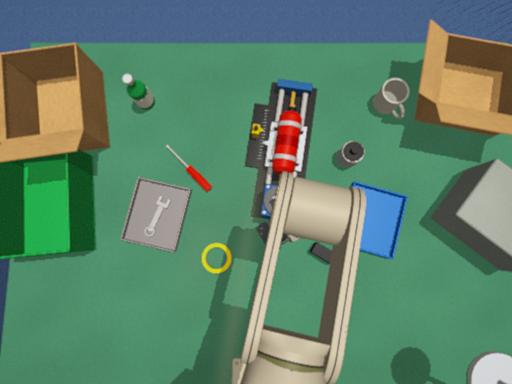

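White tip now at about (262.2,142.5), yellow at (263.7,130). The cradle has advanced about 15 mm, as expected.

Request:
drive_tool:
  steps:
    - {"jaw": 0,"tx": 0.004,"ty": -0.041,"tz": 0,"turn": 0}
    - {"jaw": 0,"tx": 0.022,"ty": -0.099,"tz": 0,"turn": 0}
    - {"jaw": 0,"tx": 0.055,"ty": -0.15,"tz": 0,"turn": 0}
    - {"jaw": 0,"tx": 0.099,"ty": -0.191,"tz": 0,"turn": 0}
    - {"jaw": 0,"tx": 0.154,"ty": -0.219,"tz": 0,"turn": 0}
    - {"jaw": 0,"tx": 0.213,"ty": -0.232,"tz": 0,"turn": 0}
    - {"jaw": 0,"tx": 0.274,"ty": -0.23,"tz": 0,"turn": 0}
    - {"jaw": 0,"tx": 0.332,"ty": -0.211,"tz": 0,"turn": 0}
    - {"jaw": 0,"tx": 0.383,"ty": -0.179,"tz": 0,"turn": 0}
    - {"jaw": 0,"tx": 0.424,"ty": -0.134,"tz": 0,"turn": 0}
    - {"jaw": 0,"tx": 0.453,"ty": -0.08,"tz": 0,"turn": 0}
    - {"jaw": 0,"tx": 0.453,"ty": -0.08,"tz": 0,"turn": 0}
  force: 30

```text
t: 10.5
tool_pos: [0.606, 0.0281, 0.1652]
orientation: [3.032, 0.824, 0.003]
force: [3.5, 4.5, 1.5]
opening: 0.0236
```

Request:
drive_tool:
  steps:
    - {"jaw": 0,"tx": 0.011,"ty": 0.039,"tz": 0,"turn": 0}
    - {"jaw": 0,"tx": 0.013,"ty": 0.1,"tz": 0,"turn": 0}
    - {"jaw": 0,"tx": 0,"ty": 0.16,"tz": 0,"turn": 0}
    - {"jaw": 0,"tx": -0.028,"ty": 0.214,"tz": 0,"turn": 0}
    - {"jaw": 0,"tx": -0.069,"ty": 0.259,"tz": 0,"turn": 0}
    - {"jaw": 0,"tx": -0.121,"ty": 0.291,"tz": 0,"turn": 0}
    - {"jaw": 0,"tx": -0.179,"ty": 0.31,"tz": 0,"turn": 0}
    - {"jaw": 0,"tx": -0.24,"ty": 0.312,"tz": 0,"turn": 0}
    - {"jaw": 0,"tx": -0.299,"ty": 0.299,"tz": 0,"turn": 0}
    - {"jaw": 0,"tx": -0.336,"ty": 0.282,"tz": 0,"turn": 0}
    - {"jaw": 0,"tx": -0.336,"ty": 0.282,"tz": 0,"turn": 0}
  force: 30

```text
t: 11.6
tool_pos: [0.5586, -0.0948, 0.1648]
orientation: [-3.029, -0.823, -0.0]
force: [-0.8, 8.8, 3.1]
opening: 0.0235
```

```bash
python3 -c "
from w import *
s,c,p,d=look('top','10')
crop(p,240,110,50,50,12,'pics/t10.png')
s,c,p,d=look('scene','10')
crop(p,215,220,60,75,9,'pics/s10.png')
look('wrist','10')
"
```

```text
t 11.6 tcp [ 0.5586 -0.0948  0.1648] yaw 30.41 open 0.0235 F [-0.8  8.8  3.1] q [-0.26  0.07  1.65  0.    1.42  0.78]
t 11.65 tcp [ 0.5586 -0.0949  0.1648] yaw 30.42 open 0.0234 F [-2.7  8.7  3.6] q [-0.26  0.07  1.65  0.    1.42  0.78]
t 11.7 tcp [ 0.5587 -0.0949  0.1648] yaw 30.43 open 0.0237 F [-2.5  8.8  3.1] q [-0.26  0.07  1.65  0.    1.42  0.78]
```

View pics/t10.png

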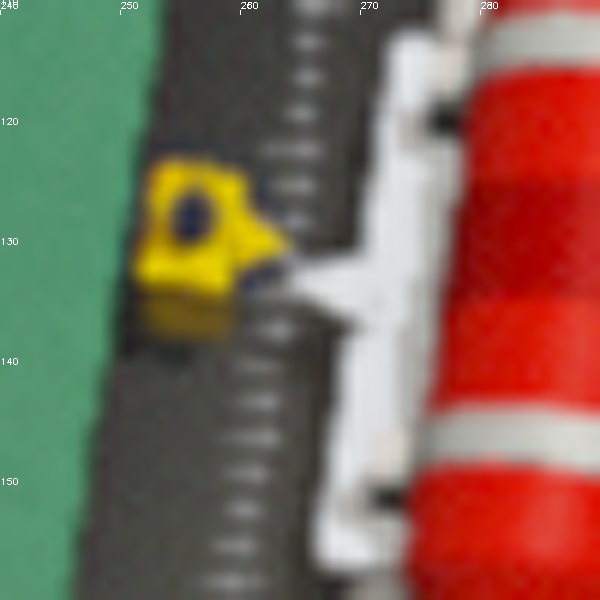

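View pics/s10.png

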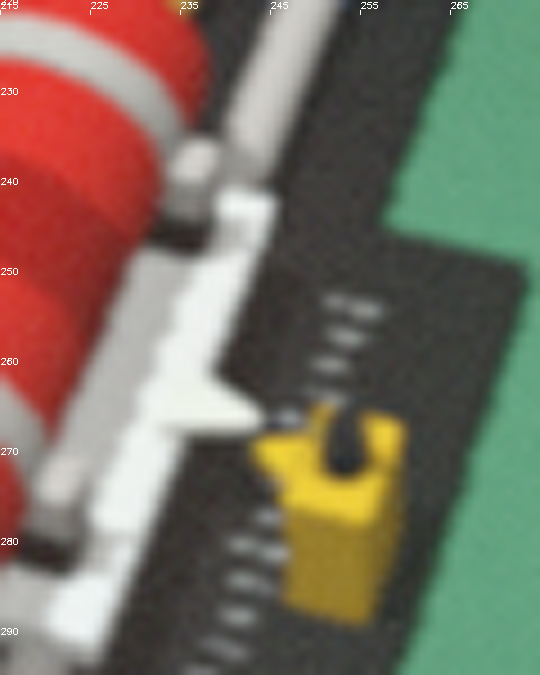

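View pics/wrist_10.png

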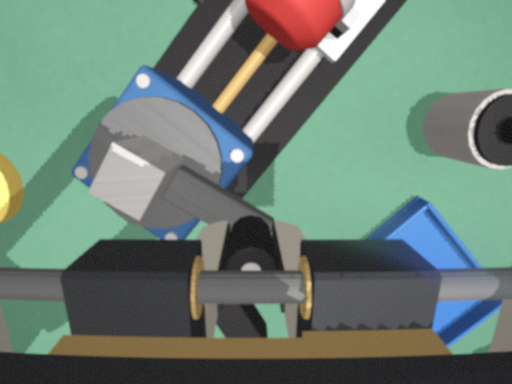

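```bash
python3 - <<'E'
from w import *
a=np.radians(-8.2);ax=np.array([np.cos(a),np.sin(a),0])
for n,w,y in [('top',(240+285/12,110+280/12),(240+292/12,110+242/12)),('scene',(215+262/9,220+418/9),(215+253/9,220+450/9))]:
    c=cal(n,'10')
    for z in (.052,.058,.064):
        W=pix2w(c,*w,z);Y=pix2w(c,*y,z);print(n,z,W.round(4),Y.round(4),((W-Y)@ax).round(4))
d=np.load('top_10.npy');c=cal('top','10')
for u,v in [(262,130),(261,130),(266,133),(267,133)]: print(u,v,pixd2w(c,u,v,d[v,u]).round(4))
d=np.load('scene_10.npy');c=cal('scene','10')
for u,v in [(244,270),(245,270),(240,265),(242,266),(238,264)]: print(u,v,pixd2w(c,u,v,d[v,u]).round(4))
E
```

```text
top 0.052 [0.7789 0.016  0.052 ] [0.789  0.0142 0.052 ] -0.0103
top 0.058 [0.777 0.016 0.058] [0.787  0.0142 0.058 ] -0.0102
top 0.064 [0.7751 0.0161 0.064 ] [0.7851 0.0143 0.064 ] -0.0101
scene 0.052 [0.7765 0.0179 0.052 ] [0.7862 0.0173 0.052 ] -0.0097
scene 0.058 [0.7804 0.0186 0.058 ] [0.7901 0.018  0.058 ] -0.0097
scene 0.064 [0.7843 0.0194 0.064 ] [0.7939 0.0187 0.064 ] -0.0096
262 130 [0.7879 0.0214 0.057 ]
261 130 [0.7873 0.0245 0.0587]
266 133 [0.7778 0.0091 0.0588]
267 133 [0.7771 0.0061 0.061 ]
244 270 [0.7896 0.0199 0.0577]
245 270 [0.7892 0.0222 0.0577]
240 265 [0.7779 0.0087 0.0578]
242 266 [0.7799 0.0137 0.0578]
238 264 [0.7749 0.0035 0.0561]
```

```bash
python3 circ.py 480 488,500,515,530,545,560,572,580,582,582
```

```text
{"jaw": 0, "tx": -0.027, "ty": -0.018, "tz": 0, "turn": 0}, {"jaw": 0, "tx": -0.062, "ty": -0.052, "tz": 0, "turn": 0}, {"jaw": 0, "tx": -0.095, "ty": -0.103, "tz": 0, "turn": 0}, {"jaw": 0, "tx": -0.113, "ty": -0.162, "tz": 0, "turn": 0}, {"jaw": 0, "tx": -0.116, "ty": -0.222, "tz": 0, "turn": 0}, {"jaw": 0, "tx": -0.103, "ty": -0.282, "tz": 0, "turn": 0}, {"jaw": 0, "tx": -0.081, "ty": -0.326, "tz": 0, "turn": 0}, {"jaw": 0, "tx": -0.062, "ty": -0.352, "tz": 0, "turn": 0}, {"jaw": 0, "tx": -0.057, "ty": -0.358, "tz": 0, "turn": 0}, {"jaw": 0, "tx": -0.057, "ty": -0.358, "tz": 0, "turn": 0},
```

Request:
drive_tool:
  steps:
    - {"jaw": 0,"tx": -0.027,"ty": -0.018,"tz": 0,"turn": 0}
    - {"jaw": 0,"tx": -0.062,"ty": -0.052,"tz": 0,"turn": 0}
    - {"jaw": 0,"tx": -0.095,"ty": -0.103,"tz": 0,"turn": 0}
    - {"jaw": 0,"tx": -0.113,"ty": -0.162,"tz": 0,"turn": 0}
    - {"jaw": 0,"tx": -0.116,"ty": -0.222,"tz": 0,"turn": 0}
    - {"jaw": 0,"tx": -0.103,"ty": -0.282,"tz": 0,"turn": 0}
    - {"jaw": 0,"tx": -0.081,"ty": -0.326,"tz": 0,"turn": 0}
    - {"jaw": 0,"tx": -0.062,"ty": -0.352,"tz": 0,"turn": 0}
    - {"jaw": 0,"tx": -0.057,"ty": -0.358,"tz": 0,"turn": 0}
    - {"jaw": 0,"tx": -0.057,"ty": -0.358,"tz": 0,"turn": 0}
    - {"jaw": 0,"tx": -0.057,"ty": -0.358,"tz": 0,"turn": 0}
  force: 30

```text
t: 12.85
tool_pos: [0.4909, -0.0121, 0.1649]
orientation: [-3.031, -0.824, 0.002]
force: [-3.6, -0.2, 4.0]
opening: 0.0232
```

```bash
python3 -c "
from w import *
s,c,p,d=look('top','11')
crop(p,240,110,50,50,12,'pics/t11.png')
s,c,p,d=look('scene','11')
crop(p,215,220,60,75,9,'pics/s11.png')
crop(p,190,110,110,110,7,'pics/s11b.png')
"
```

```text
t 12.85 tcp [ 0.4909 -0.0121  0.1649] yaw 30.42 open 0.0232 F [-3.6 -0.2  4. ] q [-0.13 -0.14  1.85 -0.    1.43  0.91]
t 12.9 tcp [ 0.4909 -0.0121  0.165 ] yaw 30.41 open 0.0232 F [-4.4  0.2  4.8] q [-0.13 -0.14  1.85  0.    1.43  0.91]
```

View pics/t11.png

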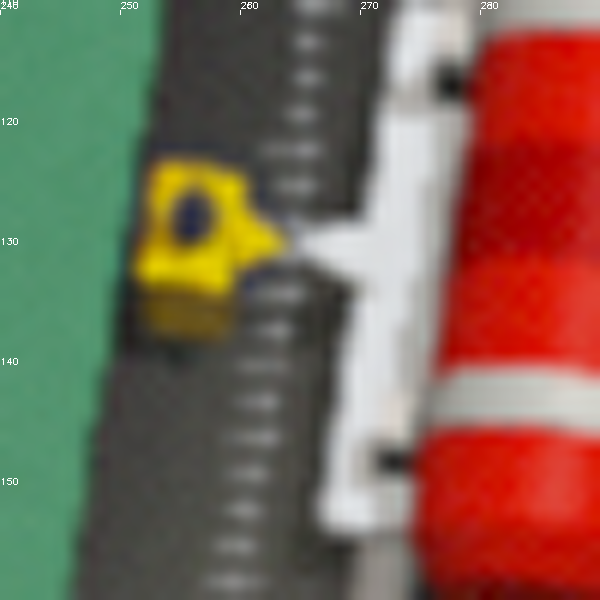

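View pics/s11.png

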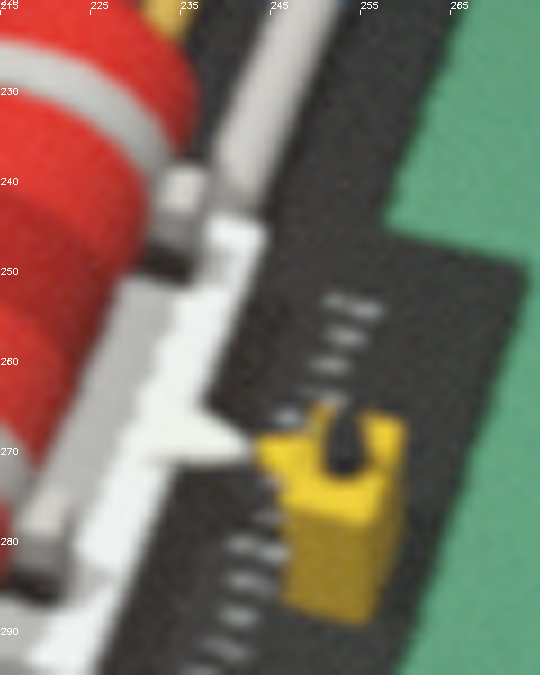

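View pics/s11b.png

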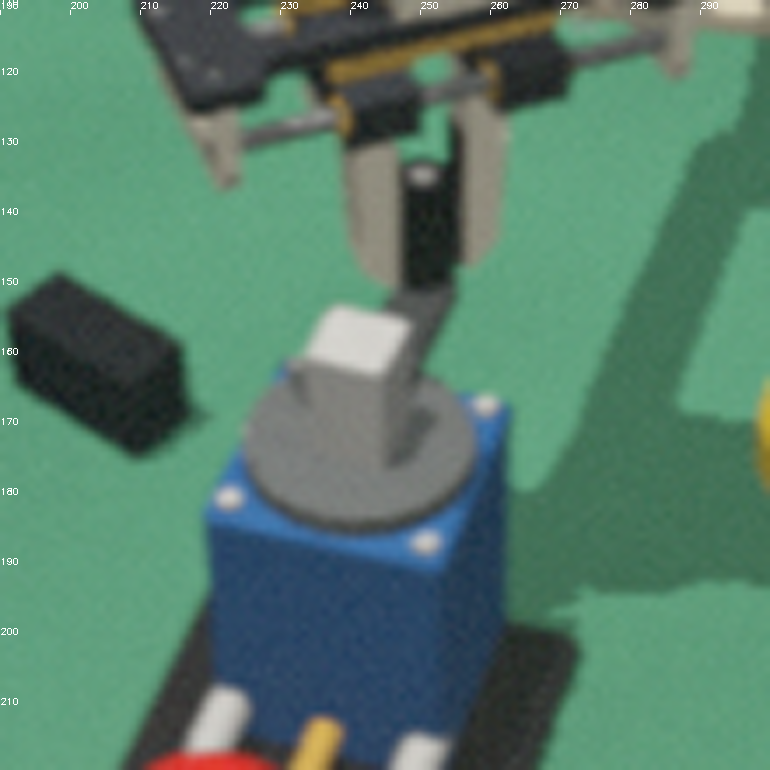

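```bash
python3 - <<'E'
from w import *
a=np.radians(-8.2);ax=np.array([np.cos(a),np.sin(a),0])
for n,w,y in [('top',(240+297/12,110+243/12),(240+290/12,110+242/12)),('scene',(215+249/9,220+449/9),(215+255/9,220+448/9))]:
    c=cal(n,'11')
    W=pix2w(c,*w,.058);Y=pix2w(c,*y,.058);print(n,W.round(4),Y.round(4),((W-Y)@ax).round(4))
# crank yaw from knob
s=robot.read_state();k=s['tool_pos'][:2]-np.array([.5598,-.0258]);print(np.linalg.norm(k),np.degrees(np.arctan2(k[1],k[0])))
E
```

```text
top [0.7868 0.013  0.058 ] [0.787  0.0147 0.058 ] -0.0
scene [0.7899 0.017  0.058 ] [0.7894 0.0184 0.058 ] 0.0007
0.0702785279502304 168.71259681882393
```

The pointers agree to within about 1 mm in both views. I'll back the crank off about 8° inside its play, release the knob and rise.

```bash
python3 circ.py 582 578,574
```

```text
{"jaw": 0, "tx": -0.010, "ty": 0.012, "tz": 0, "turn": 0}, {"jaw": 0, "tx": -0.020, "ty": 0.026, "tz": 0, "turn": 0},
```

Request:
drive_tool:
  steps:
    - {"jaw": 0,"tx": -0.01,"ty": 0.012,"tz": 0,"turn": 0}
    - {"jaw": 0,"tx": -0.02,"ty": 0.026,"tz": 0,"turn": 0}
    - {"jaw": 0,"tx": -0.02,"ty": 0.026,"tz": 0,"turn": 0}
    - {"jaw": 0,"tx": -0.02,"ty": 0.026,"tz": 0,"turn": 0}
    - {"jaw": 0.5,"tx": -0.02,"ty": 0.026,"tz": 0,"turn": 0}
    - {"jaw": 0.5,"tx": -0.02,"ty": 0.026,"tz": 0,"turn": 0}
    - {"jaw": 0.5,"tx": -0.02,"ty": 0.026,"tz": 0,"turn": 0}
    - {"jaw": 0.5,"tx": -0.02,"ty": 0.026,"tz": -0.03,"turn": 0}
    - {"jaw": 0.5,"tx": -0.02,"ty": 0.026,"tz": -0.12,"turn": 0}
    - {"jaw": 0.5,"tx": -0.02,"ty": 0.026,"tz": -0.22,"turn": 0}
    - {"jaw": 0.5,"tx": -0.02,"ty": 0.026,"tz": -0.22,"turn": 0}
  force: 30

```text
t: 14.05
tool_pos: [0.4926, -0.0218, 0.2365]
orientation: [3.028, 0.824, 0.011]
force: [0.7, -0.4, 1.1]
opening: 0.0463
```

```bash
python3 -c "
from w import *
s,c,p,d=look('wrist','12')
"
```

```text
t 14.05 tcp [ 0.4926 -0.0218  0.2365] yaw 30.44 open 0.0463 F [ 0.7 -0.4  1.1] q [-0.15 -0.18  1.76 -0.    1.55  0.89]
```

View pics/wrist_12.png

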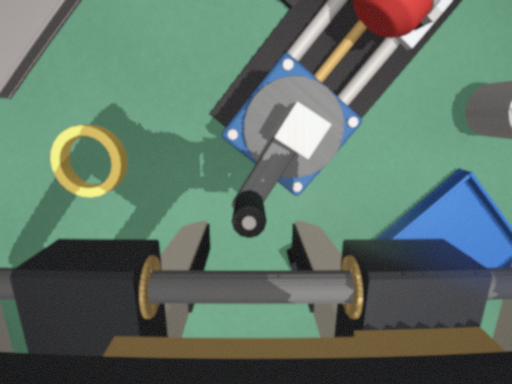

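The hub top shows near (303,130). I'll enlarge it for position and yaw.

```bash
python3 -c "
from h import *
crop(cv2.imread('pics/wrist_12.png'),225,90,110,150,5,'pics/w12.png')"
```

```text
(no output)
```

View pics/w12.png

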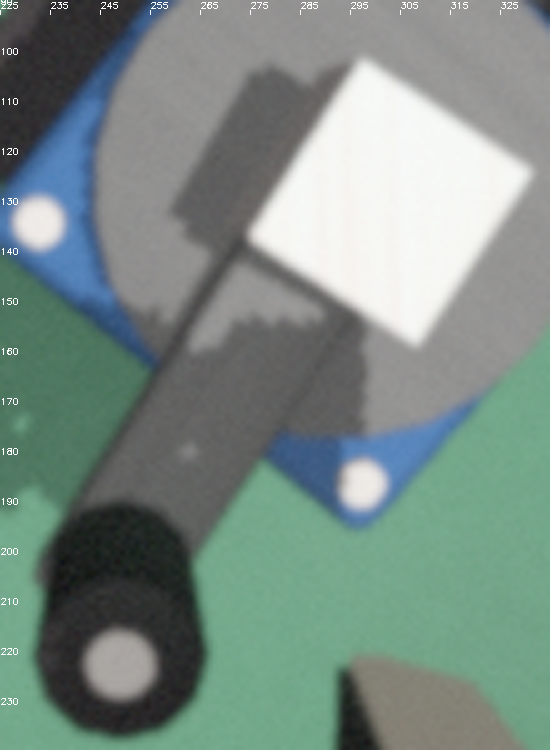

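```bash
python3 - <<'E'
from w import *
c=cal('wrist','12');f=lambda x,y,z:pix2w(c,225+x/5,90+y/5,z)
P=[f(*q,.186) for q in [(362,57),(534,173),(416,348),(247,237)]];hub=np.mean(P,0)
an=lambda v:np.degrees(np.arctan2(v[1],v[0]))
print(hub.round(4),[(np.linalg.norm(P[(i+1)%4]-P[i]).round(4),an(P[(i+1)%4]-P[i]).round(1)) for i in range(4)])
k=f(120,664,.205);print(k.round(4),np.linalg.norm((k-hub)[:2]),an(k-hub))
s=robot.read_state();m=R.from_rotvec(s['orientation']).as_matrix()
for t in (hub,[.5598,-.0262,0]):
  print((m.T@(np.array([t[0],t[1],.1535])-s['tool_pos'])/.3).round(4))
E
```

```text
[ 0.56   -0.0265  0.186 ] [(np.float64(0.0286), np.float64(-91.8)), (np.float64(0.0286), np.float64(178.2)), (np.float64(0.0285), np.float64(87.8)), (np.float64(0.0284), np.float64(-1.7))]
[ 0.4897 -0.0247  0.205 ] 0.07032725121475758 178.51395162323354
[0.1866 0.1283 0.2701]
[0.1866 0.127  0.2701]
```

Request:
drive_tool:
  steps:
    - {"jaw": 0.7,"tx": 0.04,"ty": 0.03,"tz": 0,"turn": 0.03}
    - {"jaw": 0.7,"tx": 0.1,"ty": 0.07,"tz": 0,"turn": 0.07}
    - {"jaw": 0.7,"tx": 0.16,"ty": 0.11,"tz": 0,"turn": 0.11}
    - {"jaw": 0.7,"tx": 0.192,"ty": 0.131,"tz": 0,"turn": 0.15}
    - {"jaw": 0.7,"tx": 0.192,"ty": 0.131,"tz": 0,"turn": 0.178}
    - {"jaw": 0.7,"tx": 0.192,"ty": 0.131,"tz": 0,"turn": 0.178}
    - {"jaw": 0.7,"tx": 0.192,"ty": 0.131,"tz": 0,"turn": 0.178}
    - {"jaw": 0.7,"tx": 0.192,"ty": 0.131,"tz": 0,"turn": 0.178}
  force: 40

```text
t: 14.9
tool_pos: [0.5593, -0.0261, 0.2307]
orientation: [-3.141, 0.041, 0.001]
force: [0.4, -0.4, -0.1]
opening: 0.065
```

```bash
python3 -c "
from w import *
s,c,p,d=look('wrist','13')
m=R.from_rotvec(s['orientation']).as_matrix()
print((m.T@(np.array([.56,-.0264,.1535])-s['tool_pos'])/.3).round(4))
"
```

```text
t 14.9 tcp [ 0.5593 -0.0261  0.2307] yaw -1.48 open 0.065 F [ 0.4 -0.4 -0.1] q [-0.14  0.02  1.58 -0.    1.54  1.46]
[0.0024 0.001  0.2573]
```

View pics/wrist_13.png

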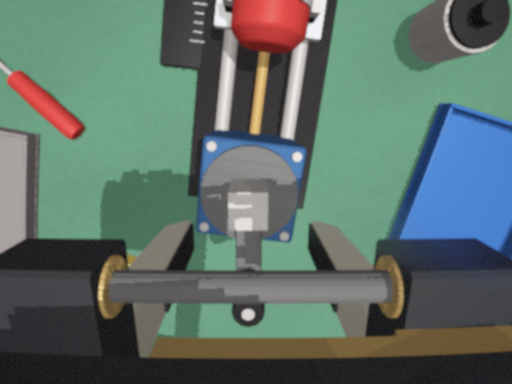

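The hub sits centred between the fingers. Next I'll lower, grip, and lift straight up.

Request:
drive_tool:
  steps:
    - {"jaw": 0.7,"tx": 0.002,"ty": 0.001,"tz": 0.06,"turn": 0}
    - {"jaw": 0.7,"tx": 0.002,"ty": 0.001,"tz": 0.14,"turn": 0}
    - {"jaw": 0.7,"tx": 0.002,"ty": 0.001,"tz": 0.21,"turn": 0}
    - {"jaw": 0.7,"tx": 0.002,"ty": 0.001,"tz": 0.245,"turn": 0}
    - {"jaw": 0.7,"tx": 0.002,"ty": 0.001,"tz": 0.255,"turn": 0}
    - {"jaw": 0.5,"tx": 0.002,"ty": 0.001,"tz": 0.255,"turn": 0}
    - {"jaw": 0,"tx": 0.002,"ty": 0.001,"tz": 0.255,"turn": 0}
    - {"jaw": 0,"tx": 0.002,"ty": 0.001,"tz": 0.255,"turn": 0}
    - {"jaw": 0,"tx": 0.002,"ty": 0.001,"tz": 0.255,"turn": 0}
    - {"jaw": 0,"tx": 0.002,"ty": 0.001,"tz": 0.255,"turn": 0}
    - {"jaw": 0,"tx": 0.002,"ty": 0.001,"tz": 0.255,"turn": 0}
    - {"jaw": 0,"tx": 0.002,"ty": 0.001,"tz": 0.255,"turn": 0}
  force: 40

```text
t: 16.15
tool_pos: [0.5608, -0.0254, 0.1552]
orientation: [-3.14, 0.043, -0.002]
force: [-0.1, 5.1, 3.9]
opening: 0.0275
```

Request:
drive_tool:
  steps:
    - {"jaw": 0,"tx": 0,"ty": 0,"tz": -0.01,"turn": 0}
    - {"jaw": 0,"tx": 0,"ty": 0,"tz": -0.03,"turn": 0}
    - {"jaw": 0,"tx": 0,"ty": 0,"tz": -0.06,"turn": 0}
    - {"jaw": 0,"tx": 0,"ty": 0,"tz": -0.1,"turn": 0}
    - {"jaw": 0,"tx": 0,"ty": 0,"tz": -0.15,"turn": 0}
    - {"jaw": 0,"tx": 0,"ty": 0,"tz": -0.2,"turn": 0}
    - {"jaw": 0,"tx": 0,"ty": 0,"tz": -0.2,"turn": 0}
  force: 40

```text
t: 16.85
tool_pos: [0.562, -0.0269, 0.2183]
orientation: [3.14, -0.044, 0.009]
force: [0.6, 0.3, -2.7]
opening: 0.0278
```

```bash
python3 -c "
from w import *
s,c,p,d=look('wrist','14')
s,c,p,d=look('scene','14')
crop(p,190,90,110,110,6,'pics/s14.png')
s,c,p,d=look('top','14')
crop(p,240,110,50,50,12,'pics/t14.png')
"
```

```text
t 16.85 tcp [ 0.562  -0.0269  0.2183] yaw -1.62 open 0.0278 F [ 0.6  0.3 -2.7] q [-0.14  0.02  1.6  -0.    1.51  1.46]
t 16.9 tcp [ 0.5614 -0.0268  0.2167] yaw -1.62 open 0.0277 F [-0.4  0.4 -3. ] q [-0.14  0.03  1.6  -0.    1.51  1.46]
t 16.95 tcp [ 0.5607 -0.0266  0.2153] yaw -1.61 open 0.028 F [-0.7  0.1 -4.2] q [-0.14  0.03  1.6  -0.    1.51  1.46]
```

View pics/s14.png

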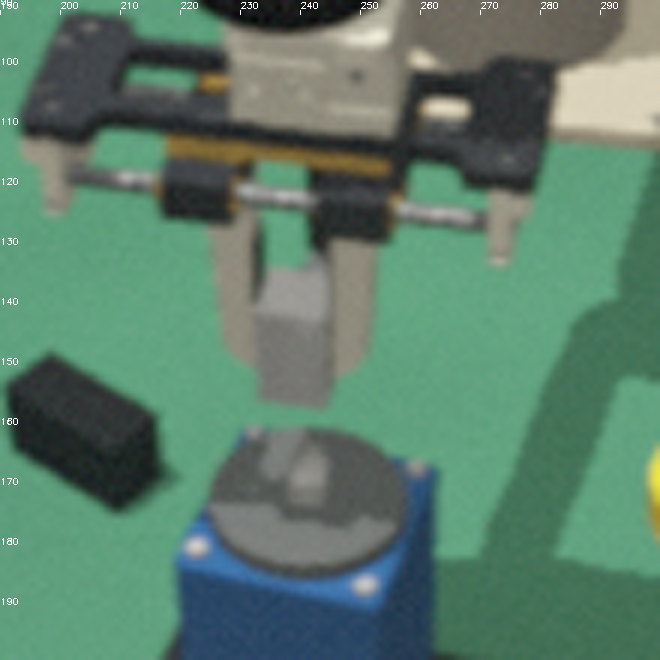

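View pics/t14.png

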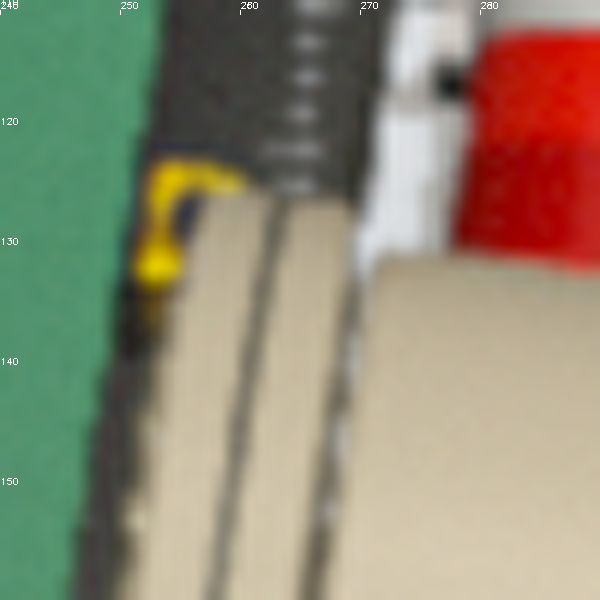

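View pics/wrist_14.png

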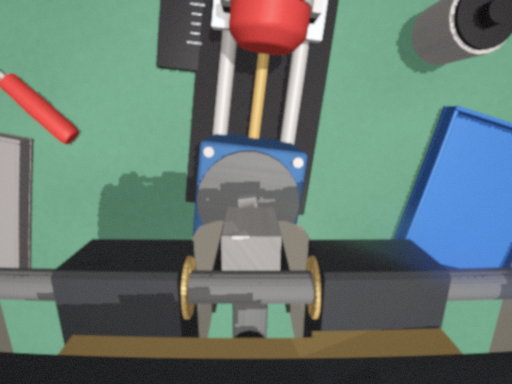

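The crank is clear of the shaft and held. I'll carry it over the tray at this height.

Request:
drive_tool:
  steps:
    - {"jaw": 0,"tx": 0,"ty": 0.05,"tz": 0,"turn": 0.01}
    - {"jaw": 0,"tx": 0,"ty": 0.16,"tz": 0,"turn": 0.02}
    - {"jaw": 0,"tx": 0,"ty": 0.29,"tz": 0,"turn": 0.03}
    - {"jaw": 0,"tx": -0.01,"ty": 0.43,"tz": 0,"turn": 0.04}
    - {"jaw": 0,"tx": -0.01,"ty": 0.57,"tz": 0,"turn": 0.05}
    - {"jaw": 0,"tx": -0.01,"ty": 0.71,"tz": 0,"turn": 0.06}
    - {"jaw": 0,"tx": -0.01,"ty": 0.84,"tz": 0.02,"turn": 0.07}
    - {"jaw": 0,"tx": -0.01,"ty": 0.94,"tz": 0.06,"turn": 0.084}
    - {"jaw": 0,"tx": -0.01,"ty": 1.0,"tz": 0.12,"turn": 0.084}
    - {"jaw": 0,"tx": -0.01,"ty": 1.0,"tz": 0.2,"turn": 0.084}
    - {"jaw": 0,"tx": -0.01,"ty": 1.0,"tz": 0.25,"turn": 0.084}
    - {"jaw": 0,"tx": -0.01,"ty": 1.0,"tz": 0.25,"turn": 0.084}
  force: 40

```text
t: 18.2
tool_pos: [0.5465, -0.3251, 0.1352]
orientation: [-3.105, 0.458, 0.01]
force: [-0.4, -0.2, -3.4]
opening: 0.0278
```

```bash
python3 -c "
from w import *
s,c,p,d=look('wrist','15')
look('scene','15')
"
```

```text
t 18.2 tcp [ 0.5465 -0.3251  0.1352] yaw -16.78 open 0.0278 F [-0.4 -0.2 -3.4] q [-0.62  0.28  1.47 -0.    1.4   1.25]
t 18.25 tcp [ 0.5476 -0.3255  0.1375] yaw -16.74 open 0.0276 F [-0.8  0.8 -3.2] q [-0.62  0.28  1.47 -0.    1.4   1.25]
```

View pics/wrist_15.png

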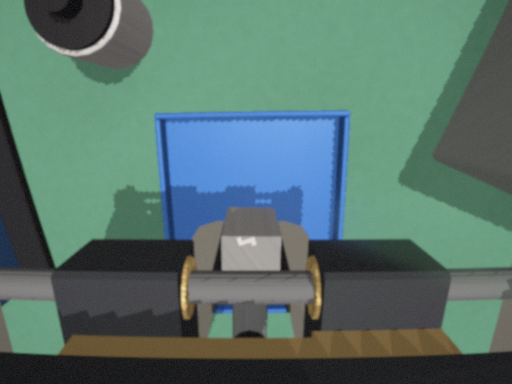

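View pics/scene_15.png

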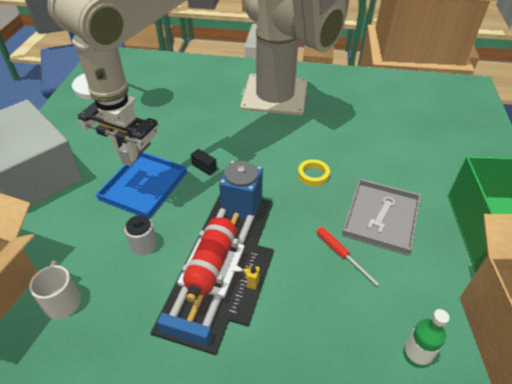

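Request:
drive_tool:
  steps:
    - {"jaw": 0,"tx": 0,"ty": 0,"tz": 0.05,"turn": 0}
    - {"jaw": 0,"tx": 0,"ty": 0,"tz": 0.12,"turn": 0}
    - {"jaw": 0,"tx": 0,"ty": 0,"tz": 0.19,"turn": 0}
    - {"jaw": 0,"tx": 0,"ty": 0,"tz": 0.25,"turn": 0}
    - {"jaw": 0,"tx": 0,"ty": 0,"tz": 0.3,"turn": 0}
    - {"jaw": 0,"tx": 0,"ty": 0,"tz": 0.335,"turn": 0}
    - {"jaw": 0,"tx": 0,"ty": 0,"tz": 0.36,"turn": 0}
    - {"jaw": 0,"tx": 0,"ty": 0,"tz": 0.375,"turn": 0}
    - {"jaw": 0,"tx": 0,"ty": 0,"tz": 0.385,"turn": 0}
    - {"jaw": 0,"tx": 0,"ty": 0,"tz": 0.39,"turn": 0}
    - {"jaw": 0,"tx": 0,"ty": 0,"tz": 0.39,"turn": 0}
    - {"jaw": 0,"tx": 0,"ty": 0,"tz": 0.39,"turn": 0}
  force: 40

```text
t: 19.5
tool_pos: [0.5492, -0.3265, 0.023]
orientation: [3.108, -0.457, 0.001]
force: [-0.2, -0.5, -3.0]
opening: 0.0276
```

```bash
python3 -c "
from w import *
s,c,p,d=look('scene','16')
crop(p,85,120,110,100,7,'pics/s16.png')
"
```

```text
t 19.5 tcp [ 0.5492 -0.3265  0.023 ] yaw -16.73 open 0.0276 F [-0.2 -0.5 -3. ] q [-0.62  0.4   1.54 -0.    1.2   1.25]
```

View pics/s16.png

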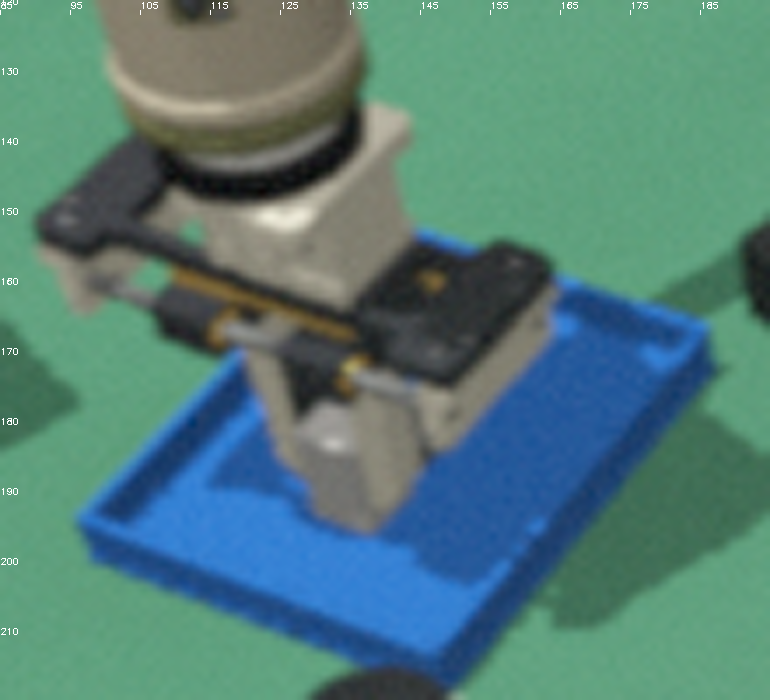

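Request:
drive_tool:
  steps:
    - {"jaw": 0,"tx": 0,"ty": 0,"tz": 0.003,"turn": 0}
    - {"jaw": 0,"tx": 0,"ty": 0,"tz": 0.006,"turn": 0}
    - {"jaw": 0,"tx": 0,"ty": 0,"tz": 0.009,"turn": 0}
    - {"jaw": 0,"tx": 0,"ty": 0,"tz": 0.011,"turn": 0}
    - {"jaw": 0,"tx": 0,"ty": 0,"tz": 0.011,"turn": 0}
  force: 40

```text
t: 20.05
tool_pos: [0.549, -0.3263, 0.0202]
orientation: [3.108, -0.457, 0.0]
force: [-4.4, 2.7, 6.0]
opening: 0.0277
```

The crank touches the floor (force turned to +6 N). Next I'll release it gently and rise.

Request:
drive_tool:
  steps:
    - {"jaw": 0.4,"tx": 0,"ty": 0,"tz": 0,"turn": 0}
    - {"jaw": 0.6,"tx": 0,"ty": 0,"tz": 0,"turn": 0}
    - {"jaw": 0.6,"tx": 0,"ty": 0,"tz": 0,"turn": 0}
    - {"jaw": 0.6,"tx": 0,"ty": 0,"tz": 0,"turn": 0}
    - {"jaw": 0.6,"tx": 0,"ty": 0,"tz": -0.05,"turn": 0}
    - {"jaw": 0.6,"tx": 0,"ty": 0,"tz": -0.17,"turn": 0}
    - {"jaw": 0.6,"tx": 0,"ty": 0,"tz": -0.32,"turn": 0}
    - {"jaw": 0.6,"tx": 0,"ty": 0,"tz": -0.47,"turn": 0}
    - {"jaw": 0.6,"tx": -0.1,"ty": 0,"tz": -0.6,"turn": 0}
    - {"jaw": 0.6,"tx": -0.25,"ty": 0,"tz": -0.65,"turn": 0}
    - {"jaw": 0.6,"tx": -0.35,"ty": 0,"tz": -0.65,"turn": 0}
    - {"jaw": 0.6,"tx": -0.35,"ty": 0,"tz": -0.65,"turn": 0}
  force: 40

```text
t: 21.25
tool_pos: [0.4461, -0.2955, 0.2161]
orientation: [3.107, -0.458, 0.002]
force: [0.9, -0.7, 0.2]
opening: 0.0553
```

```bash
python3 -c "
from w import *
s,c,p,d=look('wrist','17')
s,c,p,d=look('top','17')
crop(p,240,110,50,50,12,'pics/t17.png')
s,c,p,d=look('scene','17')
crop(p,215,220,60,75,8,'pics/s17.png')
crop(p,85,140,110,90,7,'pics/s17b.png')
"
```

```text
t 21.25 tcp [ 0.4461 -0.2955  0.2161] yaw -16.78 open 0.0553 F [ 0.9 -0.7  0.2] q [-0.68 -0.05  1.67 -0.    1.51  1.18]
t 21.3 tcp [ 0.4475 -0.296   0.2159] yaw -16.78 open 0.0558 F [-0.3  0.1 -0.2] q [-0.68 -0.04  1.67 -0.    1.51  1.18]
t 21.35 tcp [ 0.4484 -0.2962  0.2155] yaw -16.76 open 0.0557 F [ 0.1  0.7 -0.1] q [-0.68 -0.04  1.67  0.    1.51  1.18]
```

View pics/wrist_17.png

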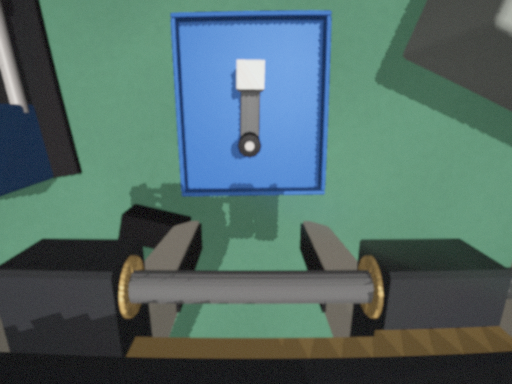

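View pics/t17.png

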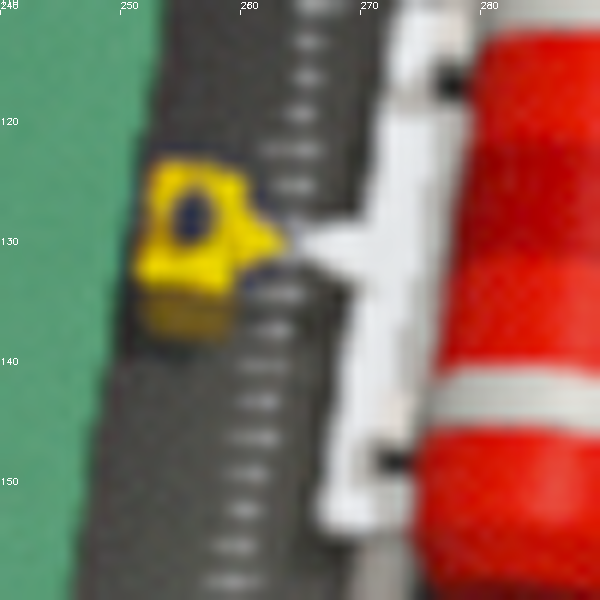

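View pics/s17.png

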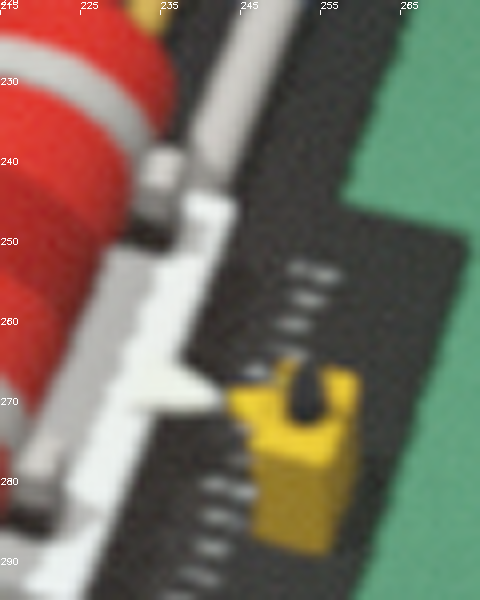

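View pics/s17b.png

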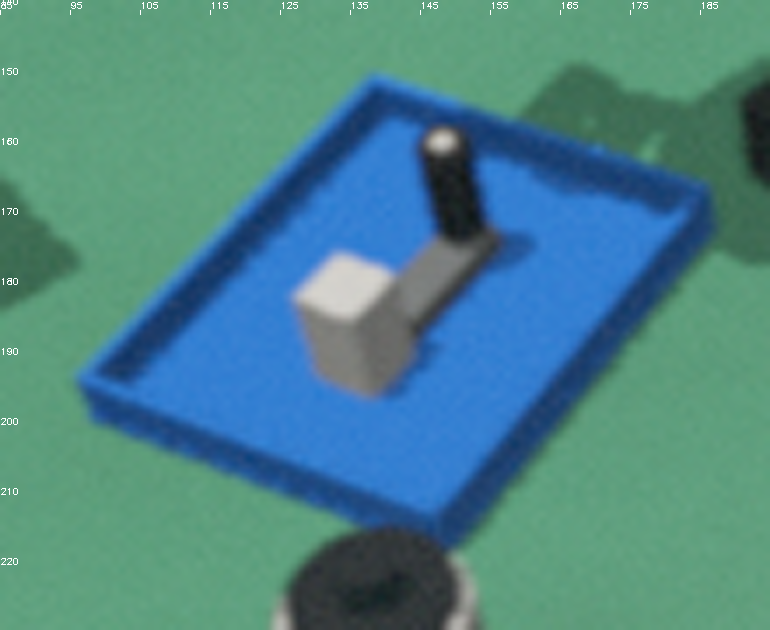

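View pics/top_17.png

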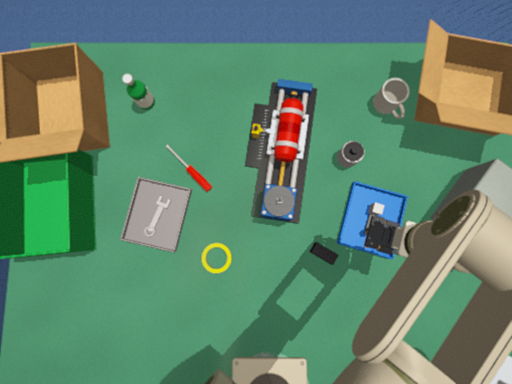

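The crank lies flat in the tray with its hub near (250,75) in the wrist view. The pointers still agree, the robot is clear of everything, and the other objects have not moved.

```bash
python3 -c "
from plant import robot
print(robot.close_job())"
```

```text
the job is handed in; nothing more can be done
None
```

I handed the job in at about 21 s of the 72 s allowed. The robot reported no verdict.

**What I did:**
- I took the crank by its hub and seated it fully on the square shaft.
- I wound it clockwise by its knob, about 1.6 turns (582°).
- I regripped the hub, lifted the crank straight off and lowered it into the blue tray. I let go only when the force reading showed it touching the floor.

**What the last checks showed:**
- **Pointers:** they agreed within about 1 mm along the slide. The top view gave 0.0 mm and the scene view 0.7 mm. I measured this before lifting the crank off, and the pictures afterwards looked unchanged.
- **Crank:** it lies flat, and by the tool's position at release it is about 35 mm from the tray's centre. I judged flatness from the pictures and did not measure it.
- **Robot and surroundings:** the gripper is clear of everything, about 0.2 m above the table. The wrench, sensor, screwdriver, tape and battery look unmoved in the top view.

No check failed. The two fixed cameras place the pointers about 3 mm apart in absolute position, but this cancels out when the two tips are compared.

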